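Make up the slate drop-test tote and hold it out level

ROBOT

A 6-joint arm with a two-finger parallel gripper is mounted at the origin on the work surface. World frame = base frame: x ahead of the robot, y to its left, z up, the work surface at z = 0. Lengths are in mm, angles in rad, forces in N, time in s.
With the tool pointing down it reaches from about 375 to 975 mm from the base axis. Payload 3.8 kg.
Tool frame: the origin (TCP) lies at the very end of the fingers, on their centre line; the grasp point (between the pads) lies 19 mm behind it; x points along the fingers, z is the direction in which the jaws open and shut, and the axes are right-handed (so a half turn about x gives the same grasp; the last joint's range is limited). The gripper opens to 88 mm and grips with 3 to 60 N. Pads are 18 mm wide; open, the fingers measure 123 mm over their backs; the gripper's body (75 mm by 187 mm) begins 45 mm behind the grasp point.
Start: joints at [-1.281, 0.264, 1.604, -0, 1.274, -0.037], TCP at [216.679, -639.272, 238.706] pointing down, gripper open.
Joint ranges: [-2.63, 2.63], [-0.94, 2.18], [0.31, 2.57], [-1.31, 4.45], [0, 2.66], [-2.55, 2.55]. Speed limits (rad/s): [2.57, 2.57, 3.14, 3.14, 3.14, 3.14].

INTERFACE

Orientations are given as [roll, pitch, yaw] about the fixed x, y, z axes, in that order (R = Rz(yaw) Ry(pitch) Rx(roll)).
In Python, from rig import bot gives the robot as it stands. The module is installed in compiled form; this text tells all that it offers.
- The arm moves only by the tool move_arm, never from a script. Its argument "steps" is a list of rows, each a list of 2 entries, a list of its own where there are three numbers: the shift along the tool's x, y, z in m, then the turn, a rotation vector about the tool's x, y, z in degrees. In form: [[[tx, ty, tz], [wx, wy, wz]], ...]. A call has exactly 10 rows; each row shifts and turns the commanded pose from where the row before left it, along the tool's axes as they then stand; what a row does not reach is not made up. A row lasts 1/10 s, in which the tool goes at most 50 mm and 8.59 degrees, less where a joint would pass 70% of its speed; a pose out of reach is approached as far as the arm can. A call is refused whole if a number of a shift passes 0.05 or a number of a turn 8.59, either way. A call with a gripper value outside its range is refused whole. "jaw" is the finger opening in m, from 0 to 0.0881, set as the call begins (left out, the last holds). The fingers move at their own pace and stop on an object; "force" is the grip in N (left out, the last holds). Time passes only in rows, so rows that do not move let the fingers close, or fill a call up. It gives the time, the measured TCP pose, the force and the opening at its end, in the units of the state.
- bot.get_obs(): the state, without advancing time (a new reading comes with each control period).
- bot.capture(name): name is "side" or "top" or "wrist"; returns the picture (384x512x3 uint8, blue, green, red); there is no depth.
- bot.camera_model(name): a dict with "fov_y" (degrees; the focal length in pixels is half the picture's height over the tangent of half this angle, whatever the lens; pixels are square), "cx", "cy" (the principal point, pixels), "R" (3x3) and "t" (3): a world point X has camera coordinates R X + t; the wrist camera has in their place "T_tool_cam" (4x4, takes a point from camera to tool coordinates, whose origin is the TCP and whose axes are the tool frame's). Camera axes: x right, y down, z forward; pixel columns grow to the right and rows downward; lengths in mm; the calibration is good to about 2 mm. The wrist camera is an equidistant fisheye: a pixel r from the principal point sees the ray r / f radians off the axis. A picture is of the moment at which its call begins: read the wrist's pose just before it. camera_model takes no time and is no camera call.
- bot.hand_in(): hands the job in, once; it reports no verdict.
The state is a dict: "time_s": time; "joints": joint angles; "qd": joint speeds; "tau": joint torques, N m; "tool_pos": TCP position; "tool_rot": TCP orientation; "ft_force": force on the tool from outside, world axes, zero at the start; "moment": the same for the moment, N m; "finger_gap": opening from 0.0 (shut) to 1.0 (fully open).
Only numpy, scipy, OpenCV 4.12 (cv2) and the standard library are available. Lean on these libraries where they do the work, as an engineer would, in place of code of your own. Each camera call takes 0.05 s, during which the arm holds its last target. There are 200 camera calls.

TASK

Make up the slate drop-test kit: pick up the blue scoop, pour all six copper studs from it into the empty bin of the plywood tote, and stand the scoop upright on the bench again, let go. Then lift the tote by its middle grip board and carry it to the green mat without tipping it, so that the loose steel ball never leaves its shallow pocket and no stud is lost. Finish while still holding the tote in the gripper, still and level, centred over the mat with its underside about 15 cm above the bench, and leave the other things where they are.

Things in the scene. Friction and masses are not known exactly. Their poses are not given: they have to be found in the camera images.
- scoop_center (a point): blue plastic scoop (120 g) open on top, holding the six studs. Two upright parallel sides, outer faces 50 mm apart along its y, 60 mm high, from x = -23 to +38 mm of this point: take it across these from above. Back wall at +x; to -x a 25 degree chute climbs to the pouring lip. Point: midway between the sides, 30 mm above the underside; scoop's axes, z up out of the top
- scoop_lip (a point): middle of the scoop's pouring lip (opening 42 mm wide): 83 mm towards the scoop's -x and 2 mm below scoop_center, same axes. The scoop empties over it when tipped towards its -x by about 70 to 90 degrees; poured from 100 mm up, the studs land about 30 to 50 mm beyond the lip, on the side the scoop is tipped to
- scoop: the same scoop; origin on its underside, 5 mm towards -x of scoop_center
- tote: open plywood tote, 120 mm (its x) by 220 mm (its y), walls 40 mm high, floor 6 mm thick; about 400 g. An upright grip board stands across its middle: 14 mm thick (along y), 70 mm wide (along x), top 95 mm above the underside. Its -y half is an empty bin, its +y half carries the ball pocket. Origin at the centre of the underside, z up
- tote_grip (a point): point in the middle of the tote's grip board, 75 mm above the underside, to be pinched across the 14 mm thickness (along the tote's y) from above; axes as the tote's
- tote_bin (a point): centre of the floor of the tote's bin (inside 108 mm along the tote's x, 97 mm along its y, 34 mm deep), 55.5 mm towards -y of the tote's centre
- tote_pocket (a point): centre of the ball pocket, 58 mm towards +y of the tote's centre, 24 mm above the underside (where the ball's centre is when it lies in the middle). The pocket is a green ring of 26 mm inner radius and only 4.5 mm high; the ball rolls freely about 14 mm each way inside it
- ball_center (a point): centre of the loose steel test ball, 36 mm in diameter, about 190 g, lying in the tote's pocket
- mat_center (a point): centre of the top of the green square hand-over mat, 160 by 160 mm, 4 mm thick, fixed flat on the bench
- stud0_center (a point): centre of a copper stud, a plain cylinder 17 mm in diameter and 15 mm high, about 25 g; starts in the scoop
- stud1_center (a point): centre of a copper stud, a plain cylinder 17 mm in diameter and 15 mm high, about 25 g; starts in the scoop
- stud2_center (a point): centre of a copper stud, a plain cylinder 17 mm in diameter and 15 mm high, about 25 g; starts in the scoop
- stud3_center (a point): centre of a copper stud, a plain cylinder 17 mm in diameter and 15 mm high, about 25 g; starts in the scoop
- stud4_center (a point): centre of a copper stud, a plain cylinder 17 mm in diameter and 15 mm high, about 25 g; starts in the scoop
- stud5_center (a point): centre of a copper stud, a plain cylinder 17 mm in diameter and 15 mm high, about 25 g; starts in the scoop
- pliers_red: bystander: pliers with red handles, about 190 mm long, lying flat, 16 mm high
- pliers_blue: bystander: pliers with blue handles, about 190 mm long, lying flat, 16 mm high
- hammer: bystander: hammer lying flat beyond the work area
- tin: bystander: tin, 72 mm in diameter, 80 mm high, origin under its centre
Mind the look-alikes: they are no part of the job. Of the things that look like the scoop, take the one that is nearest to the robot's base at the start. Several things look just like the part that bears mat_center: the one meant starts farthest from the robot's base.

How it is judged (in metres and radians):
On the way, in this order (a step that is already met when the one before it is completed fails the run):
1. the scoop is held clear of the bench and tipped (contact force between scoop and the fingers above 0.5 N and height (world z) of scoop_center above 0.07 m and angle between scoop_center's own z axis and vertical above 0.5 rad), for 0.05 s.
2. all six studs are in the tote's bin, the tote standing on the bench (x of stud0_center in the frame of tote between -0.054 and 0.054 m and y of stud0_center in the frame of tote between -0.104 and -0.007 m and z of stud0_center in the frame of tote between 0 and 0.045 m and x of stud1_center in the frame of tote between -0.054 and 0.054 m and y of stud1_center in the frame of tote between -0.104 and -0.007 m and z of stud1_center in the frame of tote between 0 and 0.045 m and x of stud2_center in the frame of tote between -0.054 and 0.054 m and y of stud2_center in the frame of tote between -0.104 and -0.007 m and z of stud2_center in the frame of tote between 0 and 0.045 m and x of stud3_center in the frame of tote between -0.054 and 0.054 m and y of stud3_center in the frame of tote between -0.104 and -0.007 m and z of stud3_center in the frame of tote between 0 and 0.045 m and x of stud4_center in the frame of tote between -0.054 and 0.054 m and y of stud4_center in the frame of tote between -0.104 and -0.007 m and z of stud4_center in the frame of tote between 0 and 0.045 m and x of stud5_center in the frame of tote between -0.054 and 0.054 m and y of stud5_center in the frame of tote between -0.104 and -0.007 m and z of stud5_center in the frame of tote between 0 and 0.045 m and height (world z) of tote below 0.01 m), for 0.2 s.
3. the scoop stands upright on the bench, let go (height (world z) of scoop_center below 0.036 m and angle between scoop_center's own z axis and vertical below 0.1 rad and contact force between scoop and the fingers below 0.05 N and linear speed of scoop below 0.03 m/s), for 0.2 s.
4. the tote is lifted by the gripper with the studs and the ball in place (x of stud0_center in the frame of tote between -0.054 and 0.054 m and y of stud0_center in the frame of tote between -0.104 and -0.007 m and z of stud0_center in the frame of tote between 0 and 0.045 m and x of stud1_center in the frame of tote between -0.054 and 0.054 m and y of stud1_center in the frame of tote between -0.104 and -0.007 m and z of stud1_center in the frame of tote between 0 and 0.045 m and x of stud2_center in the frame of tote between -0.054 and 0.054 m and y of stud2_center in the frame of tote between -0.104 and -0.007 m and z of stud2_center in the frame of tote between 0 and 0.045 m and x of stud3_center in the frame of tote between -0.054 and 0.054 m and y of stud3_center in the frame of tote between -0.104 and -0.007 m and z of stud3_center in the frame of tote between 0 and 0.045 m and x of stud4_center in the frame of tote between -0.054 and 0.054 m and y of stud4_center in the frame of tote between -0.104 and -0.007 m and z of stud4_center in the frame of tote between 0 and 0.045 m and x of stud5_center in the frame of tote between -0.054 and 0.054 m and y of stud5_center in the frame of tote between -0.104 and -0.007 m and z of stud5_center in the frame of tote between 0 and 0.045 m and distance between ball_center and tote_pocket below 0.022 m and height (world z) of tote above 0.03 m and contact force between tote and the fingers above 1 N), for 0.2 s.
At the end, for the whole second after the job is handed in: gripper holds the tote still, level within 7 degrees, its centre within 50 mm of the mat's (from above), underside 100 to 200 mm above the bench, resting on nothing else; ball in its pocket, all six studs in the tote's bin; scoop upright on the bench, released (all of step 3 and x of stud0_center in the frame of tote between -0.054 and 0.054 m and y of stud0_center in the frame of tote between -0.104 and -0.007 m and z of stud0_center in the frame of tote between 0 and 0.045 m and x of stud1_center in the frame of tote between -0.054 and 0.054 m and y of stud1_center in the frame of tote between -0.104 and -0.007 m and z of stud1_center in the frame of tote between 0 and 0.045 m and x of stud2_center in the frame of tote between -0.054 and 0.054 m and y of stud2_center in the frame of tote between -0.104 and -0.007 m and z of stud2_center in the frame of tote between 0 and 0.045 m and x of stud3_center in the frame of tote between -0.054 and 0.054 m and y of stud3_center in the frame of tote between -0.104 and -0.007 m and z of stud3_center in the frame of tote between 0 and 0.045 m and x of stud4_center in the frame of tote between -0.054 and 0.054 m and y of stud4_center in the frame of tote between -0.104 and -0.007 m and z of stud4_center in the frame of tote between 0 and 0.045 m and x of stud5_center in the frame of tote between -0.054 and 0.054 m and y of stud5_center in the frame of tote between -0.104 and -0.007 m and z of stud5_center in the frame of tote between 0 and 0.045 m and distance between ball_center and tote_pocket below 0.022 m and height (world z) of tote between 0.1 and 0.2 m and horizontal distance between tote and mat_center below 0.05 m and angle between tote's own z axis and vertical below 0.12 rad and linear speed of tote below 0.03 m/s and angular speed of tote below 0.2 rad/s and contact force between tote and the fingers above 1 N and contact force between tote and pliers_red below 0.05 N and contact force between tote and pliers_blue below 0.05 N and contact force between tote and hammer below 0.05 N and contact force between tote and tin below 0.05 N and contact force between tote and scoop below 0.05 N); the arm keeps its last pose, push and grip.
It fails at once if the steel ball leaves its pocket in the tote (distance between ball_center and tote_pocket above 0.024 m).
It fails at once if the tote is tipped by more than about 20 degrees (angle between tote's own z axis and vertical above 0.35 rad).
It fails at once if the pliers, the hammer or the tin are pushed more than 3 cm (distance of any of pliers_red, pliers_blue, hammer, tin from where it was at the start of the episode above 0.03 m).
It also fails if it takes over 72 s, if anything falls off the work surface, if the arm or the gripper's body presses on something with over 40 N, if the wrist force passes 120 N, or if a joint passes its speed limit or range.

## Working session

There is one attempt and no reset: what is moved stays moved. The work goes in short steps, Python scripts to look and compute and a tool call to move; the robot and the scene stay as the last step left them, time stands still between calls to the robot, and variables do not carry over. Pictures are saved under pics/ and viewed, about 8 in all and at most 12, crops included, and the job is handed in when it is done.

Besides the shell and the picture viewer there is one more tool, called in YAML: its name, and indented under it one key for each argument. move_arm: Moves the arm, as the interface text tells. Its arguments: {"type":"object","properties":{"steps":{"type":"array"},"jaw":{"type":"number"},"force":{"type":"number"}},"required":["steps"]}

```bash
mkdir -p pics; python3 - <<'E'
from rig import bot
import cv2, numpy as np
o=bot.get_obs();print(o['time_s'],o['tool_pos'],o['tool_rot'],o['ft_force'],o['finger_gap'])
for n in('side','top'):
    cv2.imwrite(f'pics/{n}0.png',bot.capture(n))
    print(n,bot.camera_model(n))
print(bot.camera_model('wrist'))
E
```

```text
0.0 [ 216.45090896 -638.59836984  237.3828994 ] [3.11991094 1.56855696 1.8758961 ] [-0.02598151  0.48285626  0.21112639] 0.9967217639402625
side {'fov_y': 47.37917591512938, 'cx': 262.13865402987886, 'cy': 190.3279113153141, 'R': array([[-0.78370326, -0.62103127,  0.01137351],
       [-0.47508423,  0.58753037, -0.65505957],
       [ 0.40013019, -0.51877569, -0.75549163]]), 't': array([448.40022415, 279.93220346, 981.51179392])}
top {'fov_y': 50.15217555804595, 'cx': 262.831111534833, 'cy': 196.13180920233563, 'R': array([[-2.56724337e-03, -9.99996645e-01,  3.46618473e-04],
       [-9.91649320e-01,  2.50112076e-03, -1.28939409e-01],
       [ 1.28938109e-01, -6.74742816e-04, -9.91652413e-01]]), 't': array([  64.79810962,  545.62664139, 1250.70222258])}
{'fov_y': 65.70646984690485, 'cx': 260.0935297635964, 'cy': 188.45619161717335, 'T_tool_cam': array([[-1.13462296e-03, -2.80535746e-01,  9.59842908e-01,
        -1.46718239e+02],
       [-4.83129234e-04, -9.59843260e-01, -2.80536420e-01,
         7.16231925e+01],
       [ 9.99999240e-01, -7.82031231e-04,  9.53525178e-04,
        -1.48229610e+00],
       [ 0.00000000e+00,  0.00000000e+00,  0.00000000e+00,
         1.00000000e+00]])}
```

View pics/top0.png

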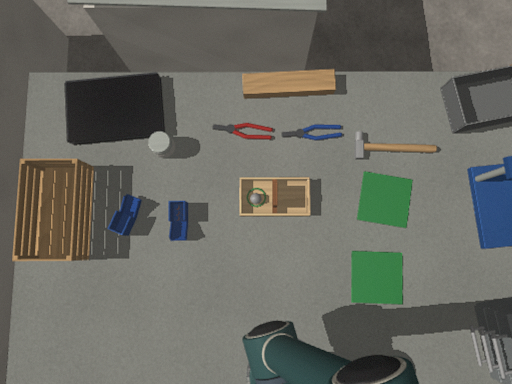

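View pics/side0.png

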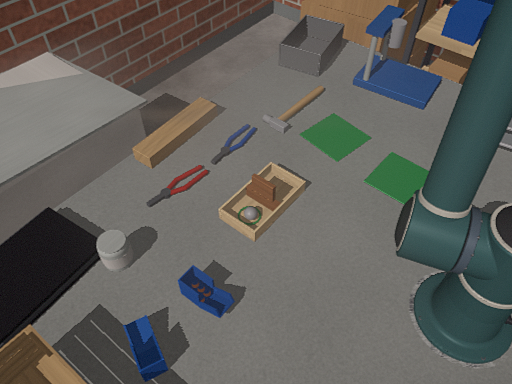

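The top view shows the near scoop at about (178,220), the tote at (275,197) with the ball on its left (+y) side, and mats at (385,200) and (377,277). I'll zoom in on the scoop and tote.

```bash
cat > h.py <<'E'
import numpy as np
from rig import bot
def ray(n,u,v,z):
    c=bot.camera_model(n);f=192/np.tan(np.radians(c['fov_y']/2));R,t=c['R'],c['t']
    d=R.T@[(u-c['cx'])/f,(v-c['cy'])/f,1];o=-R.T@t
    return o+d*(z-o[2])/d[2]
def proj(n,X):
    c=bot.camera_model(n);f=192/np.tan(np.radians(c['fov_y']/2));p=c['R']@np.array(X)+c['t']
    return np.array([c['cx']+f*p[0]/p[2],c['cy']+f*p[1]/p[2]])
E
python3 - <<'E'
import cv2,numpy as np
from h import *
im=cv2.imread('pics/top0.png')
a=cv2.resize(im[165:265,150:320],None,fx=4.7,fy=4.7,interpolation=cv2.INTER_CUBIC)
cv2.imwrite('pics/c0.png',a)
b,g,r=[im[...,i].astype(int) for i in range(3)]
def blobs(m,z,amin):
    n,l,s,c=cv2.connectedComponentsWithStats(m.astype(np.uint8))
    for i in range(1,n):
        if s[i,4]>amin:
            pts=np.argwhere(l==i)[:,::-1].astype(np.float32)
            w=np.array([ray('top',*p,z)[:2] for p in pts],np.float32)
            print(s[i],cv2.minAreaRect(w),np.linalg.norm(w.mean(0)))
print('green');blobs((g>r+40)&(g>b+40),4,400)
print('blue');blobs((b>r+30)&(b>g+20),60,150)
print('wood');blobs((r>b+35)&(r>g+5),40,800)
print(ray('top',178,220,30),ray('top',275,197,40))
E
```

```text
green
[ 357  172   55   56 2388] ((539.3156127929688, -326.56005859375), (157.86241149902344, 157.4400634765625), 80.0845718383789) 630.14465Traceback (most recent call last):
  File "<stdin>", line 14, in <module>
  File "<stdin>", line 12, in blobs
  File "h.py", line 4, in ray
    c=bot.camera_model(n);f=192/np.tan(np.radians(c['fov_y']/2));R,t=c['R'],c['t']
ValueError: time passes only in moves, steps and waits
```

View pics/c0.png

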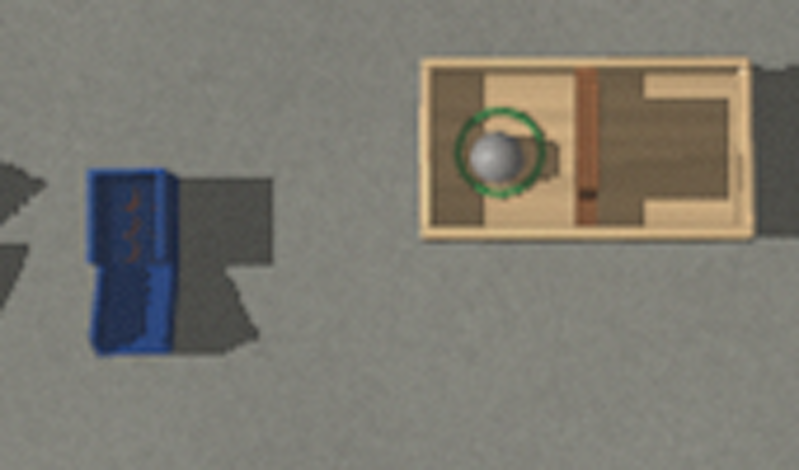

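```bash
sed -i 's/^from rig import bot/from rig import bot\nfrom functools import lru_cache\ncam=lru_cache(None)(bot.camera_model)/; s/c=bot.camera_model(n)/c=cam(n)/' h.py
cat >> h.py <<'E'
from scipy.spatial.transform import Rotation as Ro
def pose():
    o=bot.get_obs();return np.array(o['tool_pos']),Ro.from_euler('xyz',o['tool_rot']),o
def goto(p,R):
    """total shift in tool frame (mm, at current orientation) and rotvec (deg, tool frame)"""
    p0,R0,o=pose()
    return R0.inv().apply(np.array(p)-p0),np.degrees((R0.inv()*R).as_rotvec())
E
python3 - <<'E'
import cv2,numpy as np
from h import *
p,R,o=pose();print(R.as_matrix().round(3),o['joints'])
im=cv2.imread('pics/top0.png')
b,g,r=[im[...,i].astype(int) for i in range(3)]
def blobs(m,z,amin):
    n,l,s,c=cv2.connectedComponentsWithStats(m.astype(np.uint8))
    for i in range(1,n):
        if s[i,4]>amin:
            w=np.array([ray('top',*q,z)[:2] for q in np.argwhere(l==i)[:,::-1]],np.float32)
            print(s[i],cv2.minAreaRect(w),np.linalg.norm(w.mean(0)))
print('green');blobs((g>r+40)&(g>b+40),4,400)
print('blue');blobs((b>r+30)&(b>g+20),60,150)
print('wood');blobs((r>b+30),40,800)
cr=lambda x,y,z:ray('top',(x+.5)/4.7-.5+150,(y+.5)/4.7-.5+165,z).round(1)
print('scoop rim',[cr(*q,60) for q in((87,169),(167,169),(96,354),(173,354))])
print('tote rim',[cr(*q,40) for q in((419,57),(753,57),(754,240),(419,240))])
print('board top',[cr(*q,95) for q in((574,66),(599,66),(574,227),(599,227))])
E
```

```text
[[-0.001  0.947  0.321]
 [ 0.002  0.321 -0.947]
 [-1.     0.    -0.002]] [-1.28096016e+00  2.64642536e-01  1.60525262e+00 -7.29762802e-06
  1.27371106e+00 -3.68917999e-02]
green
[ 357  172   55   56 2388] ((539.3156127929688, -326.5600891113281), (157.8624267578125, 157.44007873535156), 80.0845718383789) 630.14465
[ 351  251   51   53 2567] ((293.2071533203125, -290.55499267578125), (155.89683532714844, 158.49777221679688), 87.36666107177734) 413.09778
blue
[302 133  40   7 155] ((731.5433349609375, -121.19550323486328), (17.799274444580078, 122.7049560546875), 1.821539044380188) 742.19635
[ 467  156   45   93 2992] ((524.0716552734375, -650.5635375976562), (275.0494689941406, 143.3842315673828), 5.178027629852295) 822.2321
[107 195  34  40 737] ((487.2384033203125, 484.3237609863281), (67.48397064208984, 122.28809356689453), 67.03236389160156) 685.63226
[168 201  20  40 628] ((469.16253662109375, 323.8085021972656), (119.79936218261719, 58.05172348022461), 1.5596580505371094) 568.90643
wood
[ 242   69   94   29 2309] ((914.6417846679688, -20.791473388671875), (85.40052032470703, 302.6022644042969), 2.866621971130371) 915.3282
[  12  158   82  104 6967] ((507.7176818847656, 715.1168823242188), (236.2688446044922, 321.707275390625), 89.96939086914062) 877.1626
[ 239  177   72   39 2462] ((545.8631591796875, 27.436370849609375), (221.63082885742188, 119.67823791503906), 89.8564224243164) 546.32153
scoop rim [array([529.6, 354.1,  60. ]), array([529.5, 301.9,  60. ]), array([409.4, 345.1,  60. ]), array([409.3, 295.4,  60. ])]
tote rim [array([606.8, 138.9,  40. ]), array([606.3, -84.4,  40. ]), array([483.7, -82.9,  40. ]), array([484.2, 138.3,  40. ])]
board top [array([590.9,  36.6,  95. ]), array([590.9,  20.6,  95. ]), array([487.7,  37.1,  95. ]), array([487.7,  21.3,  95. ])]
```

```bash
cat >> h.py <<'E'
def down(a):
    """tool down, jaw axis (tool z) at world angle a deg"""
    c,s=np.cos(np.radians(a)),np.sin(np.radians(a))
    z=np.array([c,s,0]);x=np.array([0,0,-1.]);return Ro.from_matrix(np.c_[x,np.cross(z,x),z])
def plan(wps,n=10,start=None):
    """rows for a chain of (p,R[,n]) waypoints, rounded to 1 mm/0.1 deg, without error build-up; smooth=cosine if n<0"""
    p,R=pose()[:2] if start is None else start
    p,R=np.array(p,float),R
    for w in wps:
        pt,Rt=np.array(w[0],float),w[1];k=w[2] if len(w)>2 else n
        p0,R0=p,R;rv=(Rt*R0.inv()).as_rotvec();rows=[]
        for i in range(1,abs(k)+1):
            s=i/k if k>0 else (1-np.cos(np.pi*i/-k))/2
            pi=p0+s*(pt-p0);Ri=Ro.from_rotvec(s*rv)*R0
            d=np.round(R.inv().apply(pi-p)/1000,3)+0.;t=np.round(np.degrees((R.inv()*Ri).as_rotvec()),1)+0.
            rows.append([d.tolist(),t.tolist()])
            p=p+R.apply(d*1000);R=R*Ro.from_rotvec(np.radians(t))
        print(str(rows).replace(' ',''))
    print('end',p.round(1))
E
python3 - <<'E'
from h import *
plan([((420,-250,250),down(-20)),((520,120,250),down(40)),((485,328,200),down(90))])
E
```

```text
[[[-0.001,0.032,-0.03],[-5.1,0.0,0.0]],[[-0.001,0.034,-0.028],[-5.2,0.0,0.0]],[[-0.002,0.037,-0.024],[-5.1,0.0,0.0]],[[-0.001,0.038,-0.021],[-5.1,0.0,0.0]],[[-0.001,0.041,-0.017],[-5.1,0.0,0.0]],[[-0.001,0.041,-0.013],[-5.2,-0.1,0.0]],[[-0.001,0.043,-0.01],[-5.1,0.0,0.0]],[[-0.002,0.044,-0.006],[-5.1,0.0,0.0]],[[-0.001,0.043,-0.002],[-5.2,0.0,-0.1]],[[-0.001,0.044,0.002],[-5.1,0.0,0.0]]]
[[[0.0,0.038,-0.003],[-6.0,0.0,0.0]],[[0.0,0.039,0.001],[-6.0,0.0,0.0]],[[0.0,0.038,0.004],[-6.0,0.0,0.0]],[[0.0,0.037,0.009],[-6.0,0.0,0.0]],[[0.0,0.036,0.013],[-6.0,0.0,0.0]],[[0.0,0.035,0.016],[-6.0,0.0,0.0]],[[0.0,0.033,0.02],[-6.0,0.0,0.0]],[[0.0,0.03,0.023],[-6.0,0.0,0.0]],[[0.0,0.028,0.026],[-6.0,0.0,0.0]],[[0.0,0.026,0.029],[-6.0,0.0,0.0]]]
[[[0.005,0.018,0.011],[-5.0,0.0,0.0]],[[0.005,0.017,0.012],[-5.0,0.0,0.0]],[[0.005,0.016,0.014],[-5.0,0.0,0.0]],[[0.005,0.015,0.015],[-5.0,0.0,0.0]],[[0.005,0.013,0.016],[-5.0,0.0,0.0]],[[0.005,0.012,0.017],[-5.0,0.0,0.0]],[[0.005,0.011,0.019],[-5.0,0.0,0.0]],[[0.005,0.008,0.019],[-5.0,0.0,0.0]],[[0.005,0.007,0.02],[-5.0,0.0,0.0]],[[0.005,0.006,0.02],[-5.0,0.0,0.0]]]
end [484.6 327.7 199.5]
```

move_arm:
  steps:
    - [[-0.001, 0.032, -0.03], [-5.1, 0, 0]]
    - [[-0.001, 0.034, -0.028], [-5.2, 0, 0]]
    - [[-0.002, 0.037, -0.024], [-5.1, 0, 0]]
    - [[-0.001, 0.038, -0.021], [-5.1, 0, 0]]
    - [[-0.001, 0.041, -0.017], [-5.1, 0, 0]]
    - [[-0.001, 0.041, -0.013], [-5.2, 0, 0]]
    - [[-0.001, 0.043, -0.01], [-5.1, 0, 0]]
    - [[-0.002, 0.044, -0.006], [-5.1, 0, 0]]
    - [[-0.001, 0.043, -0.002], [-5.2, 0, 0]]
    - [[-0.001, 0.044, 0.002], [-5.1, 0, 0]]
  jaw: 0.088

```text
time_s: 1.1
tool_pos: [420.3, -249.1, 250.5]
tool_rot: [3.118, 1.571, 2.773]
ft_force: [1.2, -1.0, -0.6]
finger_gap: 0.998
```

move_arm:
  steps:
    - [[0, 0.038, -0.003], [-6, 0, 0]]
    - [[0, 0.039, 0.001], [-6, 0, 0]]
    - [[0, 0.038, 0.004], [-6, 0, 0]]
    - [[0, 0.037, 0.009], [-6, 0, 0]]
    - [[0, 0.036, 0.013], [-6, 0, 0]]
    - [[0, 0.035, 0.016], [-6, 0, 0]]
    - [[0, 0.033, 0.02], [-6, 0, 0]]
    - [[0, 0.03, 0.023], [-6, 0, 0]]
    - [[0, 0.028, 0.026], [-6, 0, 0]]
    - [[0, 0.026, 0.029], [-6, 0, 0]]

```text
time_s: 2.1
tool_pos: [519.6, 121.2, 250.3]
tool_rot: [2.894, 1.57, -2.686]
ft_force: [0.8, -0.6, -0.2]
finger_gap: 1.0
```

move_arm:
  steps:
    - [[0.005, 0.018, 0.011], [-5, 0, 0]]
    - [[0.005, 0.017, 0.012], [-5, 0, 0]]
    - [[0.005, 0.016, 0.014], [-5, 0, 0]]
    - [[0.005, 0.015, 0.015], [-5, 0, 0]]
    - [[0.005, 0.013, 0.016], [-5, 0, 0]]
    - [[0.005, 0.012, 0.017], [-5, 0, 0]]
    - [[0.005, 0.011, 0.019], [-5, 0, 0]]
    - [[0.005, 0.008, 0.019], [-5, 0, 0]]
    - [[0.005, 0.007, 0.02], [-5, 0, 0]]
    - [[0.005, 0.006, 0.02], [-5, 0, 0]]

```text
time_s: 3.1
tool_pos: [484.3, 327.8, 200.0]
tool_rot: [2.11, 1.57, -2.598]
ft_force: [-0.5, -0.1, 0.4]
finger_gap: 1.0
```

```bash
python3 - <<'E'
from h import *
import cv2
p,R,o=pose();im=bot.capture('wrist');cv2.imwrite('pics/w0.png',im)
np.savez('w0.npz',p=p,R=R.as_matrix())
print(o['time_s'],p,R.as_matrix().round(3),o['joints'],o['ft_force'])
E
```

```text
3.1 [484.26441003 327.84311085 199.95199925] [[-0.001 -1.    -0.004]
 [-0.    -0.004  1.   ]
 [-1.     0.001 -0.   ]] [ 5.52520850e-01  1.22833736e-01  1.84400835e+00  8.56320958e-06
  1.17561445e+00 -1.02227434e+00] [-0.45944377 -0.05591334  0.38372729]
```

View pics/w0.png

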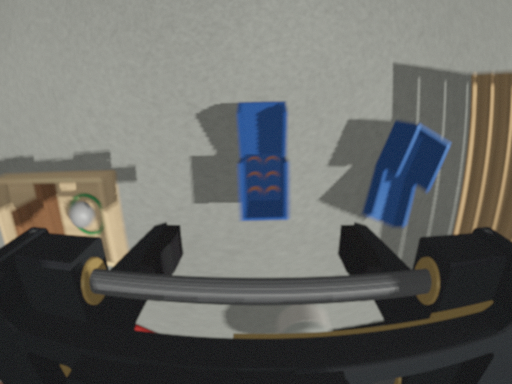

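The wrist view shows six studs at (250–280, 158–192). The scoop's back rim corners are at about (240,219) and (289,219), and the lip corners at about (238,102) and (286,102).

```bash
cat >> h.py <<'E'
def wray(p,R,u,v,z):
    c=cam('wrist');f=192/np.tan(np.radians(c['fov_y']/2));T=np.array(c['T_tool_cam'])
    a=np.array([u-c['cx'],v-c['cy']]);r=np.linalg.norm(a);th=r/f
    d=np.r_[np.sin(th)*a/r,np.cos(th)];d=R.apply(T[:3,:3]@d);o=np.array(p)+R.apply(T[:3,3])
    return o+d*(z-o[2])/d[2]
E
python3 - <<'E'
from h import *
import cv2
z=np.load('w0.npz');p,R=z['p'],Ro.from_matrix(z['R'])
im=cv2.imread('pics/w0.png').astype(int);m=(im[...,0]>im[...,2]+30)&(im[...,0]>im[...,1]+20);m[:,330:]=0;m[:, :200]=0;m[240:]=0
rows=np.where(m.any(1))[0];print(rows.min(),rows.max())
for v in (104,115,130,145,160,175,190,205,215):
    u=np.where(m[v])[0];print(v,u.min(),u.max(),wray(p,R,u.min()-.5,v,28 if v<110 else 60).round(1),wray(p,R,u.max()+.5,v,28 if v<110 else 60).round(1))
print('lip x',wray(p,R,262,rows.min()-.5,28),'back x',wray(p,R,264,rows.max()+.5,60))
# side tool joints: top-cam lip
for q in((96,354),(173,354)): print(ray('top',(q[0]+.5)/4.7-.5+150,(q[1]+.5)/4.7-.5+165,28).round(1))
# ball / tote in wrist view
print('ball',wray(p,R,82,214,24),'top ball',ray('top',150+496/4.7,165+157/4.7,24))
E
```

```text
102 220
104 238 284 [410.9 304.4  28. ] [410.7 354.2  28. ]
115 236 287 [421.5 304.9  60. ] [421.3 354.7  60. ]
130 237 286 [436.1 305.7  60. ] [435.9 353.9  60. ]
145 238 286 [450.8 306.6  60. ] [450.6 354.2  60. ]
160 240 285 [465.7 308.4  60. ] [465.5 353.5  60. ]
175 237 288 [480.9 305.2  60. ] [480.6 356.9  60. ]
190 238 288 [496.4 305.9  60. ] [496.2 357.3  60. ]
205 240 288 [512.4 307.7  60. ] [512.3 357.9  60. ]
215 240 288 [523.4 307.4  60. ] [523.3 358.2  60. ]
lip x [408.30084197 330.34053885  28.        ] back x [529.44697464 332.86802502  60.        ]
[410.2 352.2  28. ]
[410.  301.3  28. ]
ball [541.59171464  91.54523583  24.        ] top ball [540.07824514  86.48324753  24.        ]
```

```bash
python3 - <<'E'
from h import *
plan([((494,330,15),down(91.5),-10)])
E
```

```text
[[[0.005,0.0,0.0],[0.0,0.0,0.0]],[[0.013,-0.001,0.0],[-0.1,0.0,0.0]],[[0.02,-0.001,0.0],[-0.1,0.0,0.0]],[[0.026,-0.002,0.0],[-0.2,0.0,0.0]],[[0.028,-0.002,0.0],[-0.1,0.0,-0.1]],[[0.028,-0.001,0.0],[-0.2,0.0,0.0]],[[0.026,-0.002,0.0],[-0.1,0.1,0.0]],[[0.02,-0.001,-0.001],[-0.1,0.0,0.0]],[[0.013,-0.001,0.0],[-0.1,0.0,0.0]],[[0.005,0.0,0.0],[0.0,0.0,0.0]]]
end [493.9 329.6  15. ]
```

move_arm:
  steps:
    - [[0.005, 0, 0], [0, 0, 0]]
    - [[0.013, -0.001, 0], [-0.1, 0, 0]]
    - [[0.02, -0.001, 0], [-0.1, 0, 0]]
    - [[0.026, -0.002, 0.001], [-0.2, 0, 0]]
    - [[0.028, -0.002, 0], [-0.1, 0, 0]]
    - [[0.028, -0.001, 0], [-0.2, 0, 0]]
    - [[0.026, -0.002, 0], [-0.1, 0, 0]]
    - [[0.02, -0.001, 0], [-0.1, 0, 0]]
    - [[0.013, -0.001, 0], [-0.1, 0, 0]]
    - [[0.005, 0, 0], [0, 0, 0]]

```text
time_s: 4.15
tool_pos: [494.9, 326.7, 14.6]
tool_rot: [2.141, 1.568, -2.555]
ft_force: [-0.6, -0.3, 0.9]
finger_gap: 1.001
```

move_arm:
  steps:
    - [[0, 0, 0], [0, 0, 0]]
    - [[0, 0, 0], [0, 0, 0]]
    - [[0, 0, 0], [0, 0, 0]]
    - [[0, 0, 0], [0, 0, 0]]
    - [[0, 0, 0], [0, 0, 0]]
    - [[0, 0, 0], [0, 0, 0]]
    - [[0, 0, 0], [0, 0, 0]]
    - [[0, 0, 0], [0, 0, 0]]
    - [[0, 0, 0], [0, 0, 0]]
    - [[0, 0, 0], [0, 0, 0]]
  jaw: 0.03
  force: 30

```text
time_s: 5.15
tool_pos: [496.2, 328.8, 17.6]
tool_rot: [-0.88, 1.57, 0.708]
ft_force: [-1.4, -0.3, 5.1]
finger_gap: 0.563
```

```bash
cat >> h.py <<'E'
def fk(q,k):
    q=np.array(q);h,L1,L2,d6,off,a1,el=k
    B=Ro.from_euler('z',q[0]);S=Ro.from_euler('y',q[1]);F=Ro.from_euler('y',q[1]+q[2])
    W=B*F*Ro.from_euler('ZYZ',q[3:6])
    p=B.apply([a1,off,h])+B.apply(S.apply([el,0,L1]))+B.apply(F.apply([0,0,L2]))+W.apply([0,0,d6])
    return p,W
E
python3 - <<'E'
from h import *
from scipy.optimize import least_squares
p,R,o=pose();print(p,R.as_matrix().round(3),o['joints'])
D=[([216.68,-639.27,238.7],[-1.281,.264,1.604,0,1.274,-.037]),([484.26,327.84,199.95],[.5525,.12283,1.8440,0,1.1756,-1.0223]),(p,o['joints'])]
f=lambda k:np.concatenate([fk(q,k)[0]-P for P,q in D]+[0.01*(np.array(k)-[150,400,400,250,25,0,0])])
s=least_squares(f,[150,400,400,250,25,0,0]);print(s.x.round(1),s.fun.round(2))
print((fk(o['joints'],s.x)[1].inv()*R).as_matrix().round(3))
E
```

```text
[496.23816505 328.79914812  17.55328129] [[ 0.001 -1.    -0.018]
 [ 0.001 -0.018  1.   ]
 [-1.    -0.001  0.001]] [ 5.43207373e-01  3.41320035e-01  1.95429279e+00  2.84939599e-04
  8.44701654e-01 -1.04573707e+00]
[ 1.548e+02  5.109e+02  5.661e+02  2.436e+02  2.490e+01  5.000e-01
 -7.000e-01] [-0.11  0.26  0.06  0.12  0.1  -0.03  0.11  0.08 -0.04  0.05  1.11  1.66
 -0.06 -0.    0.   -0.01]
[[-0.  0. -1.]
 [ 0.  1.  0.]
 [ 1. -0. -0.]]
```

```bash
cat >> h.py <<'E'
from scipy.optimize import least_squares
K=[154.8,510.9,566.1,243.6,24.9,.5,-.7]
C=Ro.from_matrix([[0,0,-1],[0,1,0],[1,0,0]])
LO=np.array([-2.63,-.94,.31,-1.31,0,-2.55]);HI=np.array([2.63,2.18,2.57,4.45,2.66,2.55])
def ik(p,R,q0):
    f=lambda q:np.r_[(fk(q,K)[0]-p)/100,((fk(q,K)[1]*C).inv()*R).as_rotvec()]
    s=least_squares(f,np.clip(q0,LO+1e-3,HI-1e-3),bounds=(LO,HI));return s.x,np.abs(s.fun).max()
LIP=np.array([-88,0,10.5]) # lip rel. TCP, scoop axes
def scoop_pose(lip,yaw,th):
    """tool pose with lip at 'lip', scoop yaw (deg), tipped th deg towards its -x"""
    S=Ro.from_euler('ZY',[yaw,-th],degrees=True)
    return np.array(lip)-S.apply(LIP),S*down(90)
E
python3 - <<'E'
from h import *
q0=pose()[2]['joints']
for yaw in range(-180,181,30):
    S=Ro.from_euler('z',yaw,degrees=True);d=S.apply([-1,0,0])
    lip=np.array([545.5,-28,85])-36*d
    q=np.array(q0)
    out=[]
    for th in (0,20,40,60,80,90):
        q,e=ik(*scoop_pose(lip,yaw,th),q);out.append(round(e,3))
    print(yaw,out,q.round(2))
E
```

```text
-180 [np.float64(0.801), np.float64(1.129), np.float64(1.486), np.float64(1.818), np.float64(2.1), np.float64(2.25)] [-0.06 -0.21  2.49 -1.31  0.   -2.55]
-150 [np.float64(0.0), np.float64(0.0), np.float64(0.0), np.float64(0.0), np.float64(0.0), np.float64(0.0)] [ 0.06  0.65  1.68 -0.62  2.28  1.13]
-120 [np.float64(0.0), np.float64(0.0), np.float64(0.0), np.float64(0.0), np.float64(0.0), np.float64(0.0)] [ 0.18  0.56  1.83 -1.02  2.03  0.95]
-90 [np.float64(0.0), np.float64(0.0), np.float64(0.0), np.float64(0.0), np.float64(0.0), np.float64(0.05)] [ 0.25  0.44  2.   -1.31  1.73  0.9 ]
-60 [np.float64(0.0), np.float64(0.0), np.float64(0.0), np.float64(0.055), np.float64(0.261), np.float64(0.332)] [ 0.26  0.27  2.07 -1.31  1.37  0.7 ]
-30 [np.float64(0.0), np.float64(0.0), np.float64(0.0), np.float64(0.179), np.float64(0.497), np.float64(0.656)] [ 0.09 -0.05  2.25 -1.31  0.58  0.15]
0 [np.float64(0.0), np.float64(0.0), np.float64(0.0), np.float64(0.155), np.float64(0.471), np.float64(0.632)] [-0.09 -0.12  2.32  0.92  0.   -2.52]
30 [np.float64(0.0), np.float64(0.0), np.float64(0.112),
[... 171 characters left out ...]
 np.float64(0.712), np.float64(0.802)] [-0.14 -0.12  2.23  0.73  0.51 -2.55]
90 [np.float64(0.195), np.float64(0.375), np.float64(0.555), np.float64(0.702), np.float64(0.872), np.float64(1.087)] [-0.31  0.1   2.03  0.83  1.25 -2.55]
120 [np.float64(0.444), np.float64(0.676), np.float64(0.864), np.float64(0.969), np.float64(1.529), np.float64(1.489)] [-0.38  0.56  1.86  1.12  2.11 -2.55]
150 [np.float64(0.675), np.float64(1.017), np.float64(1.312), np.float64(1.664), np.float64(1.914), np.float64(1.985)] [-0.01 -0.22  2.48 -0.96  0.   -2.49]
180 [np.float64(0.801), np.float64(1.129), np.float64(1.486), np.float64(1.818), np.float64(2.1), np.float64(2.25)] [-0.06 -0.21  2.49 -1.31  0.   -2.55]
```

```bash
python3 - <<'E'
s=open('h.py').read()
s=s.replace("    p,R=np.array(p,float),R\n","    p,R=np.array(p,float),R;rows=[]\n").replace(";rows=[]\n        for i","\n        for i")
s=s.replace("        print(str(rows).replace(' ',''))\n    print('end'","    for i in range(0,len(rows),10):print(str(rows[i:i+10]).replace(' ',''))\n    print('end'")
open('h.py','w').write(s)
E
python3 - <<'E'
from h import *
p,R,o=pose();Y=-110;d=Ro.from_euler('z',Y,degrees=True).apply([-1,0,0]);bin_=np.array([545.5,-28,0])
lip=bin_-40*d
up=(p+[0,0,130],R)
P0=scoop_pose(lip+[0,0,158],Y,0)
print(P0[0],lip)
q=o['joints']
for th in(0,40,80):
    P=scoop_pose(lip+[0,0,158 if th==0 else 105],Y,th);q,e=ik(*P,q);print(th,P[0].round(),q.round(2),round(e,4))
plan([(*up,-10),(*P0,-30)]+[(*scoop_pose(lip+[0,0,max(105,158-53*t/30)],Y,t),1) for t in np.arange(1,21)*4])
E
```

```text
[ 501.72142165 -148.28065546  147.5       ] [531.81919427 -65.58770483   0.        ]
0 [ 502. -148.  148.] [-0.33  0.05  2.02  0.    1.07  0.01] 0.0
40 [ 506. -135.  154.] [-0.02  0.18  1.99 -0.68  1.31  0.62] 0.0
80 [523. -90. 190.] [ 0.18  0.42  1.91 -1.07  1.82  0.87] 0.0
[[[-0.003,0.0,0.0],[0.0,0.0,0.0]],[[-0.009,0.0,0.0],[0.0,0.0,0.0]],[[-0.015,0.0,0.0],[0.0,0.0,0.0]],[[-0.018,0.0,0.0],[0.0,0.0,0.0]],[[-0.02,0.0,0.0],[0.0,0.0,0.0]],[[-0.02,0.0,0.0],[0.0,0.0,0.0]],[[-0.018,0.0,0.0],[0.0,0.0,0.0]],[[-0.015,0.0,0.0],[0.0,0.0,0.0]],[[-0.009,0.0,0.0],[0.0,0.0,0.0]],[[-0.003,0.0,0.0],[0.0,0.0,0.0]]]
[[[0.0,0.0,-0.001],[0.3,0.0,0.0]],[[0.0,0.0,-0.004],[0.9,0.0,0.0]],[[0.0,0.0,-0.007],[1.5,0.0,0.0]],[[0.0,0.0,-0.009],[2.1,0.0,0.0]],[[0.0,-0.001,-0.011],[2.6,0.0,0.0]],[[0.0,-0.002,-0.013],[3.2,0.0,0.0]],[[0.0,-0.003,-0.016],[3.7,0.0,0.0]],[[0.0,-0.004,-0.017],[4.1,0.0,0.0]],[[0.0,-0.006,-0.018],[4.5,0.0,0.0]],[[0.0,-0.008,-0.02],[4.9,0.0,0.0]]]
[[[0.0,-0.01,-0.019],[5.1,0.0,0.0]],[[0.0,-0.013,-0.02],[5.5,0.0,0.0]],[[0.0,-0.015,-0.019],[5.6,0.0,0.0]],[[0.0,-0.017,-0.018],[5.7,0.0,0.0]],[[
[... 591 characters left out ...]
,0.0,-4.0]],[[0.001,0.0,0.0],[0.0,0.0,-4.0]],[[0.0,0.0,0.0],[0.0,0.0,-4.0]],[[0.001,0.001,0.0],[0.0,0.0,-4.0]],[[0.001,0.002,0.0],[0.0,0.0,-4.0]],[[0.0,0.002,0.0],[0.0,0.0,-4.0]],[[0.0,0.002,0.0],[0.0,0.0,-4.0]],[[-0.003,0.001,0.0],[0.0,0.0,-4.0]],[[-0.006,0.0,0.0],[0.0,0.0,-4.0]],[[-0.006,-0.001,0.0],[0.0,0.0,-4.0]]]
[[[-0.006,0.0,0.0],[0.0,0.0,-4.0]],[[-0.006,-0.001,0.0],[0.0,0.0,-4.0]],[[-0.006,0.0,0.0],[0.0,0.0,-4.0]],[[-0.007,-0.001,0.0],[0.0,0.0,-4.0]],[[-0.006,0.0,0.0],[0.0,0.0,-4.0]],[[-0.006,-0.001,0.0],[0.0,0.0,-4.0]],[[-0.006,0.0,0.0],[0.0,0.0,-4.0]],[[-0.006,-0.001,0.0],[0.0,0.0,-4.0]],[[-0.006,0.0,0.0],[0.0,0.0,-4.0]],[[-0.006,-0.001,0.0],[0.0,0.0,-4.0]]]
end [522.5 -90.  189.7]
```

move_arm:
  steps:
    - [[-0.003, 0, 0], [0, 0, 0]]
    - [[-0.009, 0, 0], [0, 0, 0]]
    - [[-0.015, 0, 0], [0, 0, 0]]
    - [[-0.018, 0, 0], [0, 0, 0]]
    - [[-0.02, 0, 0], [0, 0, 0]]
    - [[-0.02, 0, 0], [0, 0, 0]]
    - [[-0.018, 0, 0], [0, 0, 0]]
    - [[-0.015, 0, 0], [0, 0, 0]]
    - [[-0.009, 0, 0], [0, 0, 0]]
    - [[-0.003, 0, 0], [0, 0, 0]]

```text
time_s: 6.15
tool_pos: [496.3, 328.6, 148.3]
tool_rot: [-1.047, 1.569, 0.542]
ft_force: [0.1, -0.1, -2.5]
finger_gap: 0.565
```

move_arm:
  steps:
    - [[0, 0, -0.001], [0.3, 0, 0]]
    - [[0, 0, -0.004], [0.9, 0, 0]]
    - [[0, 0, -0.007], [1.5, 0, 0]]
    - [[0, 0, -0.009], [2.1, 0, 0]]
    - [[0, -0.001, -0.011], [2.6, 0, 0]]
    - [[0, -0.002, -0.013], [3.2, 0, 0]]
    - [[0, -0.003, -0.016], [3.7, 0, 0]]
    - [[0, -0.004, -0.017], [4.1, 0, 0]]
    - [[0, -0.006, -0.018], [4.5, 0, 0]]
    - [[0, -0.008, -0.02], [4.9, 0, 0]]

```text
time_s: 7.15
tool_pos: [496.8, 207.4, 146.6]
tool_rot: [3.051, 1.571, -2.135]
ft_force: [-0.7, 0.6, -2.3]
finger_gap: 0.566
```

move_arm:
  steps:
    - [[0, -0.01, -0.019], [5.1, 0, 0]]
    - [[0, -0.013, -0.02], [5.5, 0, 0]]
    - [[0, -0.015, -0.019], [5.6, 0, 0]]
    - [[0, -0.017, -0.018], [5.7, 0, 0]]
    - [[0, -0.019, -0.016], [5.8, 0, 0]]
    - [[0, -0.02, -0.015], [5.8, 0, 0]]
    - [[0, -0.022, -0.011], [5.8, 0, 0]]
    - [[0, -0.022, -0.01], [5.6, 0, 0]]
    - [[0, -0.022, -0.007], [5.4, 0, 0]]
    - [[0, -0.022, -0.005], [5.2, 0, 0]]

```text
time_s: 8.15
tool_pos: [499.1, -31.4, 146.6]
tool_rot: [-2.401, 1.571, -2.273]
ft_force: [-0.1, -0.4, -2.8]
finger_gap: 0.565
```

move_arm:
  steps:
    - [[0, -0.021, -0.002], [4.8, 0, 0]]
    - [[0, -0.019, -0.001], [4.6, 0, 0]]
    - [[0, -0.018, 0.001], [4.1, 0, 0]]
    - [[0, -0.015, 0.001], [3.6, 0, 0]]
    - [[0, -0.014, 0.003], [3.2, 0, 0]]
    - [[0, -0.011, 0.002], [2.6, 0, 0]]
    - [[0, -0.008, 0.003], [2.1, 0, 0]]
    - [[0, -0.007, 0.002], [1.5, 0, 0]]
    - [[0, -0.003, 0.001], [0.9, 0, 0]]
    - [[0, -0.001, 0], [0.3, 0, 0]]

```text
time_s: 9.15
tool_pos: [501.1, -148.3, 146.7]
tool_rot: [2.258, 1.571, 1.908]
ft_force: [0.3, 0.1, -1.9]
finger_gap: 0.563
```

```bash
python3 - <<'E'
from h import *
import cv2
p,R,o=pose();im=bot.capture('top')[150:300,150:350];im2=bot.capture('wrist')
cv2.imwrite('pics/t1.png',np.hstack([cv2.resize(im,(512,384)),im2])[:, :]) 
a=cv2.imread('pics/t1.png');cv2.imwrite('pics/t1.png',cv2.resize(a,(800,300)))
print(o['time_s'],p,R.as_matrix().round(3),o['joints'],o['ft_force'],o['finger_gap'])
Y=-110;d=Ro.from_euler('z',Y,degrees=True).apply([-1,0,0]);lip=np.array([545.5,-28,0])-40*d
plan([(*scoop_pose(lip+[0,0,max(105,158-53*t/30)],Y,t),1) for t in np.arange(1,21)*4])
E
```

```text
9.15 [ 501.07189552 -148.28375242  146.67570354] [[-0.     0.342  0.94 ]
 [ 0.     0.94  -0.342]
 [-1.     0.    -0.   ]] [-3.35477663e-01  5.40755838e-02  2.02363120e+00  1.53306405e-04
  1.06399271e+00  1.38704251e-02] [ 0.34025268  0.07181611 -1.93324821] 0.5625433078572343
[[[0.0,-0.001,0.001],[0.0,0.0,-4.0]],[[0.001,0.0,0.0],[0.0,0.0,-4.0]],[[0.001,0.001,0.0],[0.0,0.0,-4.0]],[[0.0,0.001,0.0],[0.0,0.0,-4.0]],[[0.001,0.001,0.0],[0.0,0.0,-4.0]],[[0.001,0.002,0.0],[0.0,0.0,-4.0]],[[0.0,0.002,0.0],[0.0,0.0,-4.0]],[[-0.003,0.002,0.0],[0.0,0.0,-4.0]],[[-0.006,-0.001,0.0],[0.0,0.0,-4.0]],[[-0.007,0.0,0.0],[0.0,0.0,-4.0]]]
[[[-0.006,-0.001,0.0],[0.0,0.0,-4.0]],[[-0.006,0.0,0.0],[0.0,0.0,-4.0]],[[-0.006,-0.001,0.0],[0.0,0.0,-4.0]],[[-0.006,0.0,0.0],[0.0,0.0,-4.0]],[[-0.006,-0.001,0.0],[0.0,0.0,-4.0]],[[-0.006,-0.001,0.0],[0.0,0.0,-4.0]],[[-0.007,0.0,0.0],[0.0,0.0,-4.0]],[[-0.006,-0.001,0.0],[0.0,0.0,-4.0]],[[-0.006,0.0,0.0],[0.0,0.0,-4.0]],[[-0.006,-0.001,0.0],[0.0,0.0,-4.0]]]
end [523.1 -89.9 190.2]
```

View pics/t1.png

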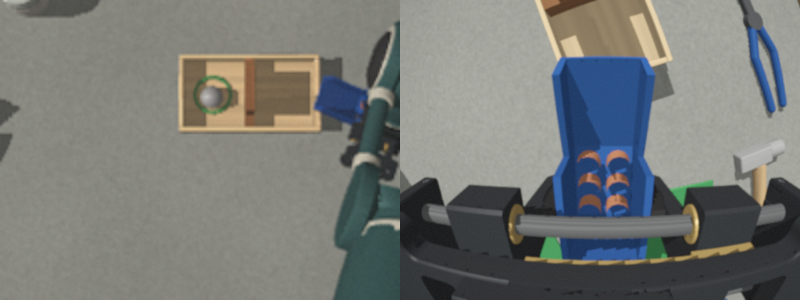

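The scoop is upright with all six studs in it, and the lip is at the bin's −y wall pointing into the bin. I'll pour now.

move_arm:
  steps:
    - [[0, -0.001, 0.001], [0, 0, -4]]
    - [[0.001, 0, 0], [0, 0, -4]]
    - [[0.001, 0.001, 0], [0, 0, -4]]
    - [[0, 0.001, 0], [0, 0, -4]]
    - [[0.001, 0.001, 0], [0, 0, -4]]
    - [[0.001, 0.002, 0], [0, 0, -4]]
    - [[0, 0.002, 0], [0, 0, -4]]
    - [[-0.003, 0.002, 0], [0, 0, -4]]
    - [[-0.006, -0.001, 0], [0, 0, -4]]
    - [[-0.007, 0, 0], [0, 0, -4]]

```text
time_s: 10.25
tool_pos: [507.2, -133.9, 153.7]
tool_rot: [-1.57, 0.871, -1.918]
ft_force: [-0.0, 0.3, -4.0]
finger_gap: 0.566
```

move_arm:
  steps:
    - [[-0.006, -0.001, 0], [0, 0, -4]]
    - [[-0.006, 0, 0], [0, 0, -4]]
    - [[-0.006, -0.001, 0], [0, 0, -4]]
    - [[-0.006, 0, 0], [0, 0, -4]]
    - [[-0.006, -0.001, 0], [0, 0, -4]]
    - [[-0.006, -0.001, 0], [0, 0, -4]]
    - [[-0.007, 0, 0], [0, 0, -4]]
    - [[-0.006, -0.001, 0], [0, 0, -4]]
    - [[-0.006, 0, 0], [0, 0, -4]]
    - [[-0.006, -0.001, 0], [0, 0, -4]]

```text
time_s: 11.25
tool_pos: [524.0, -88.9, 190.2]
tool_rot: [-1.57, 0.174, -1.918]
ft_force: [0.2, 0.1, -1.1]
finger_gap: 0.564
```

```bash
python3 - <<'E'
from h import *
import cv2
p,R,o=pose();a=bot.capture('side');b=bot.capture('wrist')
cv2.imwrite('pics/t2.png',cv2.resize(np.hstack([cv2.resize(a[120:264,190:382],(512,384)),b]),(800,300)))
print(o['time_s'],p,R.as_matrix().round(3),o['joints'],o['ft_force'],o['finger_gap'])
E
```

```text
11.25 [523.96658546 -88.94606825 190.22143728] [[-0.335  0.06   0.94 ]
 [-0.926  0.162 -0.341]
 [-0.173 -0.985  0.001]] [ 0.3038887   0.61810954  1.78580045 -0.95168772  1.84773664  0.9820006 ] [ 0.20894201  0.14176069 -1.09534522] 0.5637335780196784
```

View pics/t2.png

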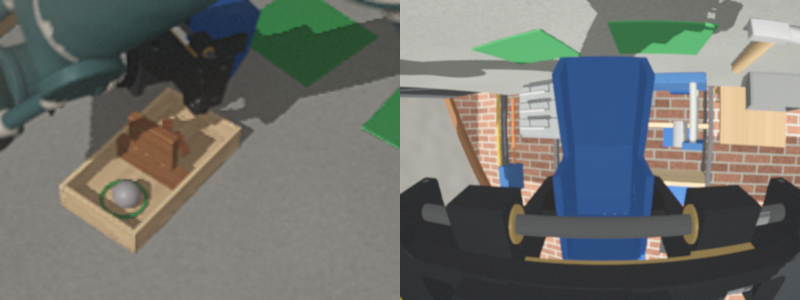

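The wrist view shows the tipped scoop empty. I'll tip it back and check the bin with the top camera on the way out.

```bash
python3 - <<'E'
from h import *
Y=-110;d=Ro.from_euler('z',Y,degrees=True).apply([-1,0,0]);lip=np.array([545.5,-28,0])-40*d
w=[(*scoop_pose(lip+[0,0,105 if t>30 else 158-53*t/30],Y,t),1) for t in (75,68,60,52,44,36,28,20,12,5,2,0)]
plan(w+[((497,329,148),down(91.5),-28),((496.5,329,18),down(91.5),-20)])
E
```

```text
[[[0.008,0.0,0.0],[0.2,0.1,5.0]],[[0.011,0.001,0.0],[0.0,0.0,7.0]],[[0.012,0.003,0.0],[0.0,0.0,8.0]],[[0.012,0.002,0.0],[0.0,0.0,8.0]],[[0.012,0.003,0.0],[0.0,0.0,8.0]],[[0.012,0.002,0.0],[0.0,0.0,8.0]],[[0.01,0.0,0.0],[0.0,0.0,8.0]],[[-0.001,-0.004,0.0],[0.0,0.0,8.0]],[[-0.001,-0.003,0.0],[0.0,0.0,8.0]],[[-0.001,0.0,0.0],[0.0,0.0,7.0]]]
[[[-0.001,0.0,0.0],[0.0,0.0,3.0]],[[-0.001,0.0,0.0],[0.0,0.0,2.0]],[[0.0,0.001,-0.001],[-0.4,0.0,0.0]],[[0.0,0.005,-0.001],[-1.0,0.0,0.0]],[[0.0,0.007,-0.003],[-1.7,0.0,0.0]],[[0.0,0.009,-0.003],[-2.4,0.0,0.0]],[[0.0,0.013,-0.003],[-3.0,0.0,0.0]],[[0.0,0.015,-0.003],[-3.7,0.0,0.0]],[[0.0,0.018,-0.003],[-4.1,0.0,0.0]],[[0.0,0.02,-0.001],[-4.7,0.0,0.0]]]
[[[0.0,0.021,0.0],[-5.1,0.0,0.0]],[[0.0,0.024,0.002],[-5.5,0.0,0.0]],[[0.0,0.024,0.005],[-5.7,0.0,0.0]],[[0.0,0.025,0.007],[-6.0,0.0,0.0]],[[0.0,0.024,0.01],[-6.2,0.0,0.0]],[[0.0,0.023,0.013],[-6.3,0.0,0.0]],[[0.0,0.022,0.016],[-6.2,0.0,0.0]],[[0.0,0.02,0.017],[-6.2,0.0,0.0]],[[0.0,0.017,0.019],[-6.0,0.0,0.0]],[[0.0,0.015,0.02],[-5.7,0.0,0.0]]]
[[[0.0,0.012,0.02],[-5.5,0.0,0.0]],[[0.0,0.009,0.02],[-5.1
[... 249 characters left out ...]
0]],[[0.0,0.0,0.002],[-0.3,0.0,0.0]]]
[[[0.001,0.0,0.0],[0.0,0.0,0.0]],[[0.002,0.0,0.0],[0.0,0.0,0.0]],[[0.004,0.0,0.0],[0.0,0.0,0.0]],[[0.005,0.0,0.0],[0.0,0.0,0.0]],[[0.007,0.0,0.0],[0.0,0.0,0.0]],[[0.008,0.0,0.0],[0.0,0.0,0.0]],[[0.008,0.0,0.0],[0.0,0.0,0.0]],[[0.01,0.0,0.0],[0.0,0.0,0.0]],[[0.01,0.0,0.0],[0.0,0.0,0.0]],[[0.01,0.0,0.0],[0.0,0.0,0.0]]]
[[[0.01,0.0,0.0],[0.0,0.0,0.0]],[[0.01,0.0,0.0],[0.0,0.0,0.0]],[[0.009,0.0,0.0],[0.0,0.0,0.0]],[[0.009,0.0,0.0],[0.0,0.0,0.0]],[[0.008,0.0,0.0],[0.0,0.0,0.0]],[[0.006,0.0,0.0],[0.0,0.0,0.0]],[[0.006,0.0,0.0],[0.0,0.0,0.0]],[[0.003,0.0,0.0],[0.0,0.0,0.0]],[[0.003,0.0,0.0],[0.0,0.0,0.0]],[[0.001,0.0,0.0],[0.0,0.0,0.0]]]
end [496.5 329.3  17.6]
```

move_arm:
  steps:
    - [[0.008, 0, 0], [0.2, 0.1, 5]]
    - [[0.011, 0.001, 0], [0, 0, 7]]
    - [[0.012, 0.003, 0], [0, 0, 8]]
    - [[0.012, 0.002, 0], [0, 0, 8]]
    - [[0.012, 0.003, 0], [0, 0, 8]]
    - [[0.012, 0.002, 0], [0, 0, 8]]
    - [[0.01, 0, 0], [0, 0, 8]]
    - [[-0.001, -0.004, 0], [0, 0, 8]]
    - [[-0.001, -0.003, 0], [0, 0, 8]]
    - [[-0.001, 0, 0], [0, 0, 7]]

```text
time_s: 12.35
tool_pos: [502.7, -150.3, 150.8]
tool_rot: [-1.449, 1.489, -1.801]
ft_force: [0.1, 0.3, -1.1]
finger_gap: 0.565
```

move_arm:
  steps:
    - [[-0.001, 0, 0], [0, 0, 3]]
    - [[-0.001, 0, 0], [0, 0, 2]]
    - [[0, 0.001, -0.001], [-0.4, 0, 0]]
    - [[0, 0.005, -0.001], [-1, 0, 0]]
    - [[0, 0.007, -0.003], [-1.7, 0, 0]]
    - [[0, 0.009, -0.003], [-2.4, 0, 0]]
    - [[0, 0.013, -0.003], [-3, 0, 0]]
    - [[0, 0.015, -0.003], [-3.7, 0, 0]]
    - [[0, 0.018, -0.003], [-4.1, 0, 0]]
    - [[0, 0.02, -0.001], [-4.7, 0, 0]]

```text
time_s: 13.35
tool_pos: [501.0, -57.3, 149.6]
tool_rot: [-0.398, 1.568, -0.377]
ft_force: [-0.1, -0.5, 0.1]
finger_gap: 0.564
```

move_arm:
  steps:
    - [[0, 0.021, 0], [-5.1, 0, 0]]
    - [[0, 0.024, 0.002], [-5.5, 0, 0]]
    - [[0, 0.024, 0.005], [-5.7, 0, 0]]
    - [[0, 0.025, 0.007], [-6, 0, 0]]
    - [[0, 0.024, 0.01], [-6.2, 0, 0]]
    - [[0, 0.023, 0.013], [-6.3, 0, 0]]
    - [[0, 0.022, 0.016], [-6.2, 0, 0]]
    - [[0, 0.02, 0.017], [-6.2, 0, 0]]
    - [[0, 0.017, 0.019], [-6, 0, 0]]
    - [[0, 0.015, 0.02], [-5.7, 0, 0]]

```text
time_s: 14.35
tool_pos: [497.8, 195.1, 149.4]
tool_rot: [-1.456, 1.568, -0.404]
ft_force: [0.7, -0.8, -1.9]
finger_gap: 0.566
```

move_arm:
  steps:
    - [[0, 0.012, 0.02], [-5.5, 0, 0]]
    - [[0, 0.009, 0.02], [-5.1, 0, 0]]
    - [[0, 0.007, 0.019], [-4.7, 0, 0]]
    - [[0, 0.005, 0.017], [-4.1, 0, 0]]
    - [[0, 0.003, 0.015], [-3.7, 0, 0]]
    - [[0, 0.001, 0.013], [-3, 0, 0]]
    - [[0, 0.001, 0.01], [-2.4, 0, 0]]
    - [[0, 0, 0.008], [-1.7, 0, 0]]
    - [[0, 0.001, 0.004], [-1.1, 0, 0]]
    - [[0, 0, 0.002], [-0.3, 0, 0]]

```text
time_s: 15.35
tool_pos: [496.9, 328.6, 149.3]
tool_rot: [-2.064, 1.568, -0.468]
ft_force: [0.5, 0.5, -1.6]
finger_gap: 0.563
```

```bash
python3 - <<'E'
from h import *
import cv2
p,R,o=pose();a=bot.capture('top');b=bot.capture('wrist');cv2.imwrite('pics/top3.png',a)
cv2.imwrite('pics/t3.png',cv2.resize(np.hstack([cv2.resize(a[160:235,225:325],(512,384),interpolation=cv2.INTER_CUBIC),b]),(800,300)))
print(o['time_s'],p,R.as_matrix().round(3),o['ft_force'],o['finger_gap'])
E
```

```text
15.35 [496.94784291 328.5520936  149.28347628] [[ 0.003 -1.    -0.026]
 [-0.001 -0.026  1.   ]
 [-1.    -0.003 -0.001]] [ 0.45226863  0.51152654 -1.57939817] 0.562624701614859
```

View pics/t3.png

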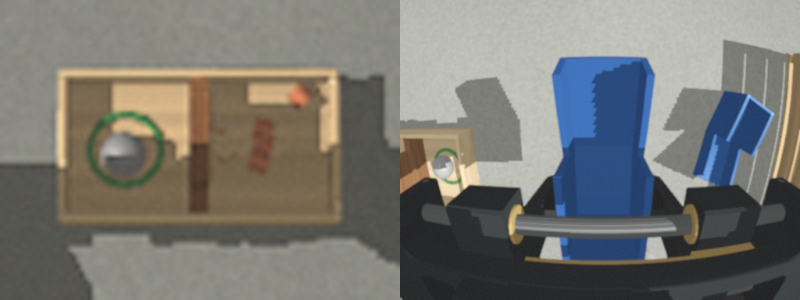

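The scoop looks empty and there are studs in the bin, but I need a clear count before I let go of the scoop.

```bash
python3 - <<'E'
from h import *
import cv2
a=cv2.imread('pics/top3.png');s=bot.capture('side')
e=lambda i:np.clip(255*(i/255.)**.5,0,255).astype(np.uint8)
A=cv2.resize(e(a[175:218,268:315]),(440,400),interpolation=cv2.INTER_CUBIC)
u,v=proj('side',[545,-28,20]).astype(int);print(u,v)
B=cv2.resize(e(s[v-40:v+40,u-36:u+36]),(360,400),interpolation=cv2.INTER_CUBIC)
cv2.imwrite('pics/t4.png',np.hstack([A,B]))
m=(a[...,2].astype(int)>a[...,0]+45)&(a[...,2].astype(int)>a[...,1]+25)
n,l,st,c=cv2.connectedComponentsWithStats(m.astype(np.uint8));print([(x.tolist(),y.round().tolist()) for x,y in zip(st,c) if x[4]<400])
E
```

```text
276 187
[([234, 123, 39, 9, 152], [253.0, 126.0]), ([232, 130, 39, 10, 159], [251.0, 135.0]), ([20, 166, 9, 90, 182], [24.0, 212.0]), ([80, 166, 3, 33, 47], [81.0, 181.0]), ([28, 168, 8, 88, 168], [31.0, 214.0]), ([87, 169, 1, 3, 3], [87.0, 170.0]), ([35, 171, 9, 85, 291], [39.0, 213.0]), ([53, 170, 3, 28, 54], [54.0, 184.0]), ([87, 170, 6, 86, 136], [90.0, 211.0]), ([66, 172, 2, 15, 29], [66.0, 179.0]), ([82, 174, 6, 81, 120], [84.0, 216.0]), ([287, 181, 16, 6, 80], [294.0, 183.0]), ([65, 188, 2, 16, 31], [65.0, 196.0]), ([253, 190, 10, 4, 26], [257.0, 191.0]), ([287, 190, 7, 14, 68], [290.0, 196.0]), ([51, 199, 3, 30, 58], [52.0, 214.0]), ([76, 200, 5, 56, 98], [78.0, 227.0]), ([63, 205, 3, 32, 60], [64.0, 220.0]), ([49, 230, 3, 25, 49], [50.0, 242.0]), ([62, 238, 2, 16, 31], [62.0, 246.0])]
```

View pics/t4.png

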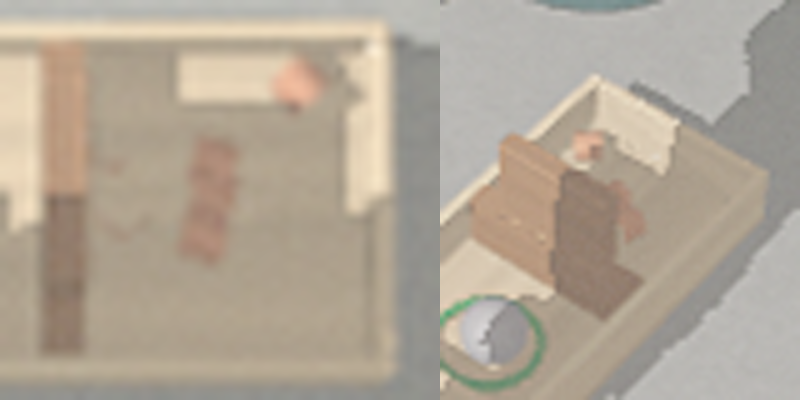

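The bin holds one stud in the corner, a row of three and two standing by the board (crescents), which makes six. No copper shows elsewhere. I'll set the scoop down.

move_arm:
  steps:
    - [[0.002, 0, 0], [0, 0, 0]]
    - [[0.005, 0, 0], [0, 0, 0]]
    - [[0.01, 0, 0], [0, 0, 0]]
    - [[0.015, 0, 0], [0, 0, 0]]
    - [[0.018, 0, 0], [0, 0, 0]]
    - [[0.018, 0, 0], [0, 0, 0]]
    - [[0.018, 0, 0], [0, 0, 0]]
    - [[0.014, 0, 0], [0, 0, 0]]
    - [[0.012, 0, 0], [0, 0, 0]]
    - [[0.008, 0, 0], [0, 0, 0]]

```text
time_s: 16.5
tool_pos: [497.0, 327.7, 27.7]
tool_rot: [-2.531, 1.568, -0.937]
ft_force: [-0.1, 0.7, -1.8]
finger_gap: 0.561
```

move_arm:
  steps:
    - [[0.003, 0, 0], [0, 0, 0]]
    - [[0.003, 0, 0], [0, 0, 0]]
    - [[0.002, 0, 0], [0, 0, 0]]
    - [[0.001, 0, 0], [0, 0, 0]]
    - [[0.001, 0, 0], [0, 0, 0]]
    - [[0.001, 0, 0], [0, 0, 0]]
    - [[0, 0, 0], [0, 0, 0]]
    - [[0, 0, 0], [0, 0, 0]]
    - [[0, 0, 0], [0, 0, 0]]
    - [[0, 0, 0], [0, 0, 0]]

```text
time_s: 17.5
tool_pos: [497.7, 328.1, 18.5]
tool_rot: [-1.898, 1.568, -0.303]
ft_force: [1.1, -0.1, -1.4]
finger_gap: 0.562
```

move_arm:
  steps:
    - [[0.001, 0, 0], [0, 0, 0]]
    - [[0, 0, 0], [0, 0, 0]]
    - [[0.001, 0, 0], [0, 0, 0]]
    - [[0, 0, 0], [0, 0, 0]]
    - [[0, 0, 0], [0, 0, 0]]
    - [[0, 0, 0], [0, 0, 0]]
    - [[0, 0, 0], [0, 0, 0]]
    - [[0, 0, 0], [0, 0, 0]]
    - [[0, 0, 0], [0, 0, 0]]
    - [[0, 0, 0], [0, 0, 0]]

```text
time_s: 18.5
tool_pos: [497.9, 328.2, 17.6]
tool_rot: [-1.872, 1.568, -0.278]
ft_force: [-1.7, -1.9, 6.7]
finger_gap: 0.563
```

Contact: the force changed from −1.4 to +6.7 N. Releasing now.

move_arm:
  steps:
    - [[0, 0, 0], [0, 0, 0]]
    - [[0, 0, 0], [0, 0, 0]]
    - [[0, 0, 0], [0, 0, 0]]
    - [[0, 0, 0], [0, 0, 0]]
    - [[0, 0, 0], [0, 0, 0]]
    - [[0, 0, 0], [0, 0, 0]]
    - [[-0.002, 0, 0], [0, 0, 0]]
    - [[-0.005, 0, 0], [0, 0, 0]]
    - [[-0.01, 0, 0], [0, 0, 0]]
    - [[-0.015, 0, 0], [0, 0, 0]]
  jaw: 0.088

```text
time_s: 19.5
tool_pos: [497.1, 327.8, 48.8]
tool_rot: [-2.382, 1.568, -0.787]
ft_force: [-0.2, 0.1, 1.1]
finger_gap: 0.997
```

```bash
python3 - <<'E'
from h import *
p,R,o=pose();print(o['time_s'],p,o['finger_gap'],o['ft_force'])
# above tote: jaw along y
q=o['joints']
for P in((545.5,28,56),(540,-326,206)):
    for a in(90,-90):print(P,a,[x.round(3) for x in ik(np.array(P),down(a),q)])
plan([(p+[0,0,185],down(90),-10),((530,32,225),down(90),-20)])
E
```

```text
19.5 [497.10132197 327.79726821  48.76906039] 0.9973694172137718 [-0.19648849  0.12346142  1.1437512 ]
(545.5, 28, 56) 90 [array([ 0.006,  0.207,  2.042, -0.   ,  0.892, -1.565]), np.float64(0.0)]
(545.5, 28, 56) -90 [array([ 0.156,  0.076,  2.362, -1.31 ,  0.291, -2.55 ]), np.float64(0.768)]
(540, -326, 206) 90 [array([-0.583,  0.203,  1.74 ,  0.   ,  1.199, -2.153]), np.float64(0.0)]
(540, -326, 206) -90 [array([-0.55 , -0.052,  2.245, -1.31 ,  0.   , -2.55 ]), np.float64(1.289)]
[[[-0.005,0.0,0.0],[0.0,0.0,0.0]],[[-0.013,0.0,0.0],[0.1,0.0,0.0]],[[-0.02,0.0,0.0],[0.2,0.0,0.0]],[[-0.026,0.0,0.0],[0.2,0.0,0.0]],[[-0.028,0.0,0.0],[0.2,0.0,0.0]],[[-0.029,0.0,0.0],[0.2,-0.1,0.1]],[[-0.026,0.0,0.0],[0.2,0.0,0.0]],[[-0.02,0.0,0.0],[0.2,0.0,0.0]],[[-0.013,0.0,0.0],[0.1,0.0,0.0]],[[-0.005,0.0,0.0],[0.0,0.0,0.0]]]
[[[0.0,0.0,-0.002],[0.0,0.0,0.0]],[[0.0,-0.001,-0.005],[0.0,0.0,0.0]],[[0.0,-0.001,-0.009],[0.0,0.0,0.0]],[[0.001,-0.001,-0.012],[0.0,0.0,0.0]],[[0.0,-0.002,-0.015],[0.0,0.0,0.0]],[[0.001,-0.002,-0.018],[0.0,0.0,0.0]],[[0.0,-0.002,-0.02],[0.0,0.0,0.0]],[[0.001,-0.002,-0.021],[0.0,0.0,0.0]],[[0.001,-0.003,-0.023],[0.0,0.0,0.0]],[[0.0,-0.003,-0.023],[0.0,0.0,0.0]]]
[[[0.001,-0.002,-0.023],[0.0,0.0,0.0]],[[0.001,-0.003,-0.023],[0.0,0.0,0.0]],[[0.0,-0.002,-0.021],[0.0,0.0,0.0]],[[0.001,-0.002,-0.02],[0.0,0.0,0.0]],[[0.0,-0.002,-0.018],[0.0,0.0,0.0]],[[0.001,-0.002,-0.015],[0.0,0.0,0.0]],[[0.0,-0.001,-0.012],[0.0,0.0,0.0]],[[0.001,-0.001,-0.009],[0.0,0.0,0.0]],[[0.0,-0.001,-0.005],[0.0,0.0,0.0]],[[0.0,0.0,-0.002],[0.0,0.0,0.0]]]
end [529.8  32.  224.8]
```

move_arm:
  steps:
    - [[-0.005, 0, 0], [0, 0, 0]]
    - [[-0.013, 0, 0], [0.1, 0, 0]]
    - [[-0.02, 0, 0], [0.2, 0, 0]]
    - [[-0.026, 0, 0], [0.2, 0, 0]]
    - [[-0.028, 0, 0], [0.2, 0, 0]]
    - [[-0.029, 0, 0], [0.2, 0, 0]]
    - [[-0.026, 0, 0], [0.2, 0, 0]]
    - [[-0.02, 0, 0], [0.2, 0, 0]]
    - [[-0.013, 0, 0], [0.1, 0, 0]]
    - [[-0.005, 0, 0], [0, 0, 0]]

```text
time_s: 20.5
tool_pos: [497.7, 328.7, 235.7]
tool_rot: [-1.474, 1.565, 0.097]
ft_force: [0.0, 0.6, 0.4]
finger_gap: 1.002
```

move_arm:
  steps:
    - [[0, 0, -0.002], [0, 0, 0]]
    - [[0, -0.001, -0.005], [0, 0, 0]]
    - [[0, -0.001, -0.009], [0, 0, 0]]
    - [[0.001, -0.001, -0.012], [0, 0, 0]]
    - [[0, -0.002, -0.015], [0, 0, 0]]
    - [[0.001, -0.002, -0.018], [0, 0, 0]]
    - [[0, -0.002, -0.02], [0, 0, 0]]
    - [[0.001, -0.002, -0.021], [0, 0, 0]]
    - [[0.001, -0.003, -0.023], [0, 0, 0]]
    - [[0, -0.003, -0.023], [0, 0, 0]]

```text
time_s: 21.5
tool_pos: [513.9, 178.0, 229.4]
tool_rot: [-2.061, 1.568, -0.491]
ft_force: [0.6, -1.1, 0.3]
finger_gap: 0.998
```

move_arm:
  steps:
    - [[0.001, -0.002, -0.023], [0, 0, 0]]
    - [[0.001, -0.003, -0.023], [0, 0, 0]]
    - [[0, -0.002, -0.021], [0, 0, 0]]
    - [[0.001, -0.002, -0.02], [0, 0, 0]]
    - [[0, -0.002, -0.018], [0, 0, 0]]
    - [[0.001, -0.002, -0.015], [0, 0, 0]]
    - [[0, -0.001, -0.012], [0, 0, 0]]
    - [[0.001, -0.001, -0.009], [0, 0, 0]]
    - [[0, -0.001, -0.005], [0, 0, 0]]
    - [[0, 0, -0.002], [0, 0, 0]]

```text
time_s: 22.5
tool_pos: [530.1, 31.9, 224.7]
tool_rot: [-1.875, 1.568, -0.305]
ft_force: [0.4, -0.7, 0.4]
finger_gap: 0.997
```

```bash
python3 - <<'E'
from h import *
import cv2
p,R,o=pose();b=bot.capture('wrist');s=bot.capture('side');cv2.imwrite('pics/w5.png',b)
u,v=proj('side',[480,328,30]).astype(int)
np.savez('w5.npz',p=p,R=R.as_matrix())
e=np.clip(255*(b/255.)**.6,0,255).astype(np.uint8)
cv2.imwrite('pics/t5.png',np.hstack([e,cv2.resize(s[v-60:v+60,u-40:u+40],(256,384))]))
print(o['time_s'],p,R.as_matrix().round(3),o['finger_gap'],o['joints'])
E
```

```text
22.5 [530.07850719  31.94126085 224.73148941] [[ 0.003 -1.     0.001]
 [-0.001  0.001  1.   ]
 [-1.    -0.003 -0.001]] 0.9967888271174876 [ 1.38680035e-02 -1.23545070e-03  1.92830886e+00 -9.81580231e-04
  1.21173440e+00 -1.55591979e+00]
```

View pics/t5.png

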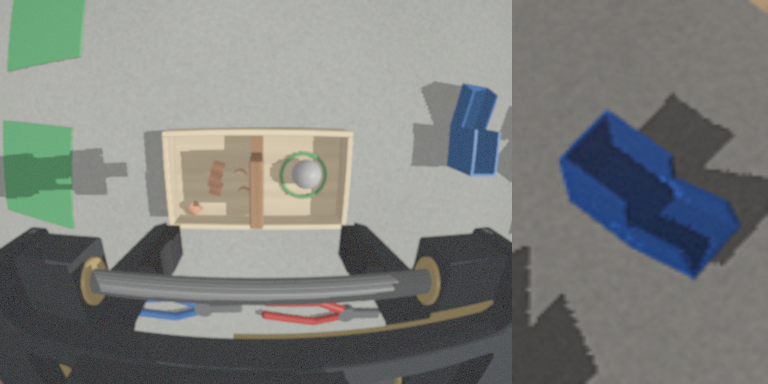

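The view shows the empty scoop standing upright. The bin has 3 + 1 + 2 studs, the ball is in its ring, and the board is at (250–263, 137–228).

```bash
python3 - <<'E'
from h import *
z=np.load('w5.npz');p,R=z['p'],Ro.from_matrix(z['R'])
print('rim',[wray(p,R,*q,40).round(1) for q in((163,131),(353,130))])
print('board top',[wray(p,R,*q,95).round(1) for q in((250,137),(263,137),(250,228),(263,228))])
print('ring/ball',wray(p,R,303,175,12).round(1),wray(p,R,307,174,24).round(1))
E
```

```text
rim [array([485.1, -79.3,  40. ]), array([484.4, 139.2,  40. ])]
board top [array([488. ,  23.3,  95. ]), array([488.1,  35.4,  95. ]), array([579.9,  22.4,  95. ]), array([579.8,  35.6,  95. ])]
ring/ball [545.   86.2  12. ] [540.8  89.3  24. ]
```

```bash
python3 - <<'E'
from h import *
plan([((545,29,130),down(90),-10),((545,29,56),down(90),-10)])
E
```

```text
[[[0.002,0.0,0.0],[0.0,0.0,0.0]],[[0.007,-0.001,0.0],[0.0,0.0,0.0]],[[0.011,-0.002,-0.001],[0.0,0.0,0.0]],[[0.013,-0.002,0.0],[0.0,0.0,0.1]],[[0.014,-0.002,-0.001],[0.0,0.0,0.0]],[[0.015,-0.003,0.0],[0.0,0.0,0.0]],[[0.013,-0.002,-0.001],[0.0,0.0,0.0]],[[0.011,-0.001,0.0],[0.0,0.0,0.0]],[[0.006,-0.001,0.0],[0.0,0.0,0.1]],[[0.003,-0.001,0.0],[0.0,0.0,0.0]]]
[[[0.002,0.0,0.0],[0.0,0.0,0.0]],[[0.005,0.0,0.0],[0.0,0.0,0.0]],[[0.008,0.0,0.0],[0.0,0.0,0.0]],[[0.01,0.0,0.0],[0.0,0.0,0.0]],[[0.012,0.0,0.0],[0.0,0.0,0.0]],[[0.011,0.0,0.0],[0.0,0.0,0.0]],[[0.011,0.0,0.0],[0.0,0.0,0.0]],[[0.008,0.0,0.0],[0.0,0.0,0.0]],[[0.005,0.0,0.0],[0.0,0.0,0.0]],[[0.002,0.0,0.0],[0.0,0.0,0.0]]]
end [545.1  29.2  55.8]
```

move_arm:
  steps:
    - [[0.002, 0, 0], [0, 0, 0]]
    - [[0.007, -0.001, 0], [0, 0, 0]]
    - [[0.011, -0.002, -0.001], [0, 0, 0]]
    - [[0.013, -0.002, 0], [0, 0, 0.1]]
    - [[0.014, -0.002, -0.001], [0, 0, 0]]
    - [[0.015, -0.003, 0], [0, 0, 0]]
    - [[0.013, -0.002, -0.001], [0, 0, 0]]
    - [[0.011, -0.001, 0], [0, 0, 0]]
    - [[0.006, -0.001, 0], [0, 0, 0.1]]
    - [[0.003, -0.001, 0], [0, 0, 0]]

```text
time_s: 23.6
tool_pos: [544.9, 29.1, 128.9]
tool_rot: [2.072, 1.569, -2.641]
ft_force: [-0.4, -0.6, 0.1]
finger_gap: 1.0
```

move_arm:
  steps:
    - [[0.002, 0, 0], [0, 0, 0]]
    - [[0.005, 0, 0], [0, 0, 0]]
    - [[0.008, 0, 0], [0, 0, 0]]
    - [[0.01, 0, 0], [0, 0, 0]]
    - [[0.012, 0, 0], [0, 0, 0]]
    - [[0.011, 0, 0], [0, 0, 0]]
    - [[0.011, 0, 0], [0, 0, 0]]
    - [[0.008, 0, 0], [0, 0, 0]]
    - [[0.005, 0, 0], [0, 0, 0]]
    - [[0.002, 0, 0], [0, 0, 0]]

```text
time_s: 24.6
tool_pos: [544.7, 29.1, 55.0]
tool_rot: [2.111, 1.569, -2.601]
ft_force: [0.8, -0.5, -0.4]
finger_gap: 1.0
```

move_arm:
  steps:
    - [[0, 0, 0], [0, 0, 0]]
    - [[0, 0, 0], [0, 0, 0]]
    - [[0, 0, 0], [0, 0, 0]]
    - [[0, 0, 0], [0, 0, 0]]
    - [[0, 0, 0], [0, 0, 0]]
    - [[0, 0, 0], [0, 0, 0]]
    - [[0, 0, 0], [0, 0, 0]]
    - [[0, 0, 0], [0, 0, 0]]
    - [[0, 0, 0], [0, 0, 0]]
    - [[0, 0, 0], [0, 0, 0]]
  jaw: 0.022
  force: 20

```text
time_s: 25.6
tool_pos: [545.1, 29.1, 55.8]
tool_rot: [2.59, 1.57, -2.122]
ft_force: [0.6, 0.3, -0.7]
finger_gap: 0.249
```

move_arm:
  steps:
    - [[0, 0, 0], [0, 0, 0]]
    - [[0, 0, 0], [0, 0, 0]]
    - [[0, 0, 0], [0, 0, 0]]
    - [[0, 0, 0], [0, 0, 0]]
    - [[0, 0, 0], [0, 0, 0]]
    - [[0, 0, 0], [0, 0, 0]]
    - [[0, 0, 0], [0, 0, 0]]
    - [[0, 0, 0], [0, 0, 0]]
    - [[0, 0, 0], [0, 0, 0]]
    - [[0, 0, 0], [0, 0, 0]]
  jaw: 0.005
  force: 20

```text
time_s: 26.6
tool_pos: [545.1, 28.9, 55.8]
tool_rot: [2.697, 1.569, -2.015]
ft_force: [-0.5, -4.1, -0.3]
finger_gap: 0.156
```

move_arm:
  steps:
    - [[0, 0, 0], [0, 0, 0]]
    - [[0, 0, 0], [0, 0, 0]]
    - [[0, 0, 0], [0, 0, 0]]
    - [[0, 0, 0], [0, 0, 0]]
    - [[0, 0, 0], [0, 0, 0]]
    - [[-0.001, 0, 0], [0, 0, 0]]
    - [[-0.001, 0, 0], [0, 0, 0]]
    - [[-0.001, 0, 0], [0, 0, 0]]
    - [[-0.001, 0, 0], [0, 0, 0]]
    - [[-0.001, 0, 0], [0, 0, 0]]
  jaw: 0
  force: 55

```text
time_s: 27.6
tool_pos: [544.7, 29.3, 60.5]
tool_rot: [2.101, 1.569, -2.612]
ft_force: [0.4, -1.0, -6.5]
finger_gap: 0.156
```

move_arm:
  steps:
    - [[-0.001, 0, 0], [0, 0, 0]]
    - [[-0.002, 0, 0], [0, 0, 0]]
    - [[-0.003, 0, 0], [0, 0, 0]]
    - [[-0.005, 0, 0], [0, 0, 0]]
    - [[-0.006, 0, 0], [0, 0, 0]]
    - [[-0.007, 0, 0], [0, 0, 0]]
    - [[-0.008, 0, 0], [0, 0, 0]]
    - [[-0.009, 0, 0], [0, 0, 0]]
    - [[-0.01, 0, 0], [0, 0, 0]]
    - [[-0.01, 0, 0], [0, 0, 0]]

```text
time_s: 28.6
tool_pos: [545.2, 29.2, 122.8]
tool_rot: [2.828, 1.57, -1.885]
ft_force: [-0.0, -0.2, -6.4]
finger_gap: 0.15
```

move_arm:
  steps:
    - [[-0.01, 0, 0], [0, 0, 0]]
    - [[-0.01, 0, 0], [0, 0, 0]]
    - [[-0.01, 0, 0], [0, 0, 0]]
    - [[-0.01, 0, 0], [0, 0, 0]]
    - [[-0.01, 0, 0], [0, 0, 0]]
    - [[-0.01, 0, 0], [0, 0, 0]]
    - [[-0.009, 0, 0], [0, 0, 0]]
    - [[-0.007, 0, 0], [0, 0, 0]]
    - [[-0.005, 0, 0], [0, 0, 0]]
    - [[-0.003, 0, 0], [0, 0, 0]]

```text
time_s: 29.6
tool_pos: [545.3, 29.2, 206.3]
tool_rot: [2.894, 1.57, -1.818]
ft_force: [-0.6, -0.3, -7.0]
finger_gap: 0.15
```

```bash
python3 - <<'E'
from h import *
import cv2
p,R,o=pose();s=bot.capture('side');w=bot.capture('wrist')
cv2.imwrite('pics/t6.png',cv2.resize(np.hstack([s,w]),(800,300)))
print(o['time_s'],p,R.as_matrix().round(3),o['finger_gap'],o['ft_force'],o['moment'])
plan([((539.5,-325.5,208),down(90),-80)])
E
```

```text
29.6 [545.31560705  29.24241881 206.31328828] [[-0.    -1.     0.   ]
 [-0.001  0.     1.   ]
 [-1.     0.    -0.001]] 0.14969744757801623 [-0.58656109 -0.26209798 -6.97997867] [ 0.01425275 -0.17378643 -0.02143067]
[[[0.0,0.0,0.0],[0.0,0.0,0.0]],[[0.0,0.0,-0.001],[0.0,0.0,0.0]],[[0.0,0.0,0.0],[0.0,0.0,0.0]],[[0.0,0.0,-0.001],[0.0,0.0,0.0]],[[0.0,0.0,-0.001],[0.0,0.0,0.0]],[[0.0,0.0,-0.002],[0.0,0.0,0.0]],[[0.0,0.0,-0.002],[0.0,0.0,0.0]],[[0.0,0.0,-0.002],[0.0,0.0,0.0]],[[0.0,0.0,-0.002],[0.0,0.0,0.0]],[[0.0,0.0,-0.003],[0.0,0.0,0.0]]]
[[[0.0,0.0,-0.002],[0.0,0.0,0.0]],[[0.0,0.0,-0.003],[0.0,0.0,0.0]],[[0.0,0.0,-0.004],[0.0,0.0,0.0]],[[0.0,0.0,-0.003],[0.0,0.0,0.0]],[[0.0,0.0,-0.004],[0.0,0.0,0.0]],[[0.0,0.001,-0.004],[0.0,0.0,0.0]],[[0.0,0.0,-0.004],[0.0,0.0,0.0]],[[0.0,0.0,-0.004],[0.0,0.0,0.0]],[[0.0,0.0,-0.005],[0.0,0.0,0.0]],[[0.0,0.0,-0.005],[0.0,0.0,0.0]]]
[[[0.0,0.0,-0.005],[0.0,0.0,0.0]],[[0.0,0.0,-0.005],[0.0,0.0,0.0]],[[0.0,0.0,-0.006],[0.0,0.0,0.0]],[[0.0,0.0,-0.005],[0.0,0.0,0.0]],[[0.0,0.0,-0.006],[0.0,0.0,0.0]],[[0.0,0.0,-0.006],[0.0,0.0,0.0]],[[0.0,0.0,-0.006],[0.0,0.0
[... 1104 characters left out ...]
0.1,0.0]]]
[[[0.0,0.0,-0.005],[0.0,0.0,0.0]],[[0.0,0.0,-0.004],[0.0,0.0,0.0]],[[0.0,0.0,-0.005],[0.0,0.0,0.0]],[[0.0,0.0,-0.004],[0.0,0.0,0.0]],[[0.0,0.0,-0.004],[0.0,0.0,0.0]],[[0.0,0.0,-0.004],[0.0,0.0,0.0]],[[0.0,0.0,-0.003],[0.0,0.0,0.0]],[[0.0,0.0,-0.003],[0.0,0.0,0.0]],[[0.0,0.001,-0.003],[0.0,0.0,0.0]],[[0.0,0.0,-0.003],[0.0,0.0,0.0]]]
[[[0.0,0.0,-0.003],[0.0,0.0,0.0]],[[-0.001,0.0,-0.002],[0.0,0.0,0.0]],[[0.0,0.0,-0.002],[0.0,0.0,0.0]],[[0.0,0.0,-0.002],[0.0,0.0,0.0]],[[0.0,0.0,-0.001],[0.0,0.0,0.0]],[[0.0,0.0,-0.002],[0.0,0.0,0.0]],[[0.0,0.0,-0.001],[0.0,0.0,0.0]],[[0.0,0.0,0.0],[0.0,0.0,0.0]],[[0.0,0.0,-0.001],[0.0,0.0,0.0]],[[0.0,0.0,0.0],[0.0,0.0,0.0]]]
end [ 539.3 -325.8  208.4]
```

View pics/t6.png

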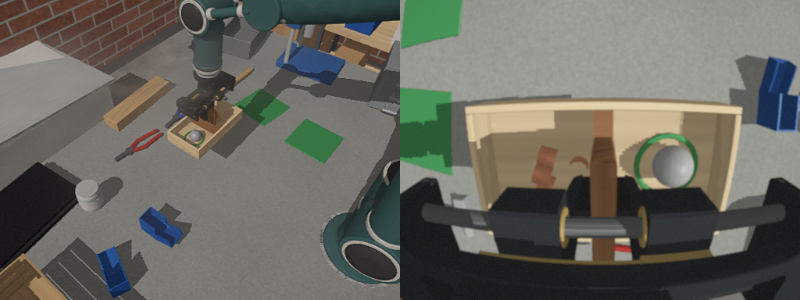

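The tote is held and level, with the ball inside its ring and the studs in the bin. I'll carry it slowly to the mat.

move_arm:
  steps:
    - [[0, 0, -0.001], [0, 0, 0]]
    - [[0, 0, -0.002], [0, 0, 0]]
    - [[0, 0, -0.003], [0, 0, 0]]
    - [[0, 0, -0.004], [0, 0, 0]]
    - [[0, 0, -0.005], [0, 0, 0]]
    - [[0, 0, -0.006], [0, 0, 0]]
    - [[0, 0, -0.007], [0, 0, 0]]
    - [[0, 0, -0.008], [0, 0, 0]]
    - [[0, 0, -0.009], [0, 0, 0]]
    - [[0, 0, -0.01], [0, 0, 0]]

```text
time_s: 30.7
tool_pos: [545.2, -26.6, 205.9]
tool_rot: [2.62, 1.57, -2.093]
ft_force: [0.2, -0.0, -6.3]
finger_gap: 0.154
```

move_arm:
  steps:
    - [[0, 0, -0.01], [0, 0, 0]]
    - [[0, 0, -0.01], [0, 0, 0]]
    - [[0, 0.001, -0.01], [0, 0, 0]]
    - [[0, 0, -0.01], [0, 0, 0]]
    - [[0, 0.001, -0.01], [0, 0, 0]]
    - [[0, 0, -0.01], [0, 0, 0]]
    - [[0, 0.001, -0.01], [0, 0, 0]]
    - [[0, 0, -0.01], [0, 0, 0]]
    - [[0, 0, -0.01], [0, 0, 0]]
    - [[0, 0, -0.01], [0, 0, 0]]

```text
time_s: 31.7
tool_pos: [542.2, -126.6, 206.0]
tool_rot: [2.638, 1.57, -2.074]
ft_force: [-0.5, 0.3, -7.1]
finger_gap: 0.155
```

move_arm:
  steps:
    - [[0, 0, -0.01], [0, 0, 0]]
    - [[0, 0, -0.01], [0, 0, 0]]
    - [[0, 0.001, -0.01], [0, 0, 0]]
    - [[0, 0, -0.01], [0, 0, 0]]
    - [[0, 0.001, -0.01], [0, 0, 0]]
    - [[0, 0, -0.01], [0, 0, 0]]
    - [[0, 0.001, -0.01], [0, 0, 0]]
    - [[0, 0, -0.01], [0, 0, 0]]
    - [[0, 0, -0.01], [0, 0, 0]]
    - [[0, 0, -0.01], [0, 0, 0]]

```text
time_s: 32.7
tool_pos: [539.1, -226.6, 206.1]
tool_rot: [2.609, 1.57, -2.104]
ft_force: [-0.4, -0.2, -5.8]
finger_gap: 0.155
```

move_arm:
  steps:
    - [[0, 0, -0.01], [0, 0, 0]]
    - [[0, 0, -0.01], [0, 0, 0]]
    - [[0, 0, -0.01], [0, 0, 0]]
    - [[0, 0, -0.009], [0, 0, 0]]
    - [[0, 0, -0.008], [0, 0, 0]]
    - [[0, 0, -0.007], [0, 0, 0]]
    - [[0, 0, -0.006], [0, 0, 0]]
    - [[0, 0, -0.005], [0, 0, 0]]
    - [[0, 0, -0.005], [0, 0, 0]]
    - [[0, 0, -0.004], [0, 0, 0]]

```text
time_s: 33.7
tool_pos: [539.1, -300.1, 206.1]
tool_rot: [2.524, 1.57, -2.189]
ft_force: [0.1, 0.3, -5.8]
finger_gap: 0.153
```

move_arm:
  steps:
    - [[0, 0, -0.004], [0, 0, 0]]
    - [[0, 0, -0.004], [0, 0, 0]]
    - [[0, 0, -0.003], [0, 0, 0]]
    - [[0, 0, -0.003], [0, 0, 0]]
    - [[0, 0, -0.003], [0, 0, 0]]
    - [[0, 0, -0.002], [0, 0, 0]]
    - [[0, 0, -0.002], [0, 0, 0]]
    - [[0, 0, -0.002], [0, 0, 0]]
    - [[0, 0, -0.001], [0, 0, 0]]
    - [[0, 0, -0.001], [0, 0, 0]]

```text
time_s: 34.7
tool_pos: [539.1, -324.8, 206.2]
tool_rot: [2.538, 1.57, -2.175]
ft_force: [-0.1, 0.1, -7.2]
finger_gap: 0.155
```

move_arm:
  steps:
    - [[0, 0, 0], [0, 0, 0]]
    - [[0, 0, 0], [0, 0, 0]]
    - [[0, 0, 0], [0, 0, 0]]
    - [[0, 0, 0], [0, 0, 0]]
    - [[0, 0, 0], [0, 0, 0]]
    - [[0, 0, 0], [0, 0, 0]]
    - [[0, 0, 0], [0, 0, 0]]
    - [[0, 0, 0], [0, 0, 0]]
    - [[0, 0, 0], [0, 0, 0]]
    - [[0, 0, 0], [0, 0, 0]]

```text
time_s: 35.7
tool_pos: [539.1, -324.8, 206.2]
tool_rot: [2.598, 1.57, -2.115]
ft_force: [-0.9, -1.0, -7.5]
finger_gap: 0.157
```

```bash
python3 - <<'E'
from h import *
import cv2
p,R,o=pose();s=bot.capture('side');w=bot.capture('wrist')
e=lambda i:np.clip(255*(i/255.)**.6,0,255).astype(np.uint8)
cv2.imwrite('pics/t7.png',cv2.resize(np.hstack([e(s),e(w)]),(800,300)))
print(o['time_s'],p,R.as_matrix().round(3),o['finger_gap'],o['ft_force'],np.abs(o['qd']).max())
E
```

```text
35.7 [ 539.09537338 -324.75293529  206.1846634 ] [[-0.001 -1.     0.   ]
 [-0.001  0.     1.   ]
 [-1.     0.001 -0.001]] 0.15705912230359884 [-0.86748238 -0.96124022 -7.52249783] 0.0009754371334421464
```

View pics/t7.png

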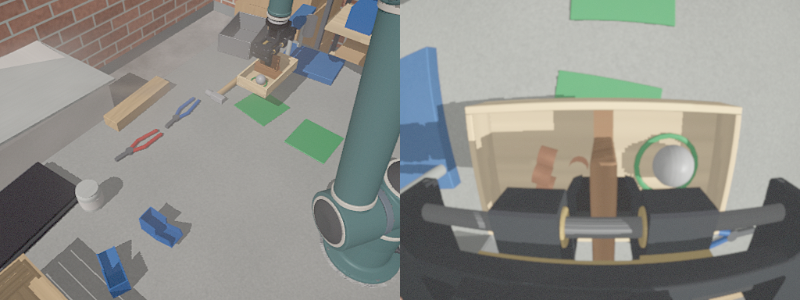

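The tote is level and still over the far mat, with the ball in its ring and the studs in the bin. The scoop is standing upright. Handing in.

```bash
python3 -c "
from rig import bot
print(bot.hand_in())"
```

```text
the job is handed in; nothing more can be done
None
```

I poured the six copper studs from the near blue scoop into the tote's bin and set the scoop back upright near where it started. I then lifted the tote by its grip board and handed in at about 36 s, holding it over the far green mat.

**Position:** The last reading puts the gripper at (539, −325) mm, against my measured mat centre of (539, −327). The tote's underside is about 150 mm up by calculation from the grip height. The tool points straight down and is still.

**Load:** The wrist force is about 7 N, which fits the full load of tote, ball and studs (7.3 N).

**Pictures:** The ball is in its ring, lying towards its +y side. The scoop is standing, let go and empty. The pliers, hammer and tin look unmoved.

**Disagreements and limits:**
- **Camera offset:** The top and wrist cameras differed by 2 to 5 mm in y. I used values in between for the grasps, and both gripped cleanly.
- **Stud count:** I counted six in the bin from above before lifting: one in the corner, three in a row and two by the board. The two by the board show only as faint crescents. In the last picture the gripper hides some of the studs, so I could not recount all six there.

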